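# Change over the UV curing box

## Robot

A 6-joint arm with a two-finger parallel gripper is mounted at the origin on the work surface. World frame = base frame: x ahead of the robot, y to its left, z up, the work surface at z = 0. Lengths are in mm, angles in degrees, forces in N, time in s.
With the tool pointing down it reaches from about 300 to 850 mm from the base axis. Payload 4.2 kg.
Tool frame: the origin (TCP) lies on the centre line of the jaws, within the pads' length; the fingertips stand 11 mm ahead of it and the grasp point (between the pads) lies 8 mm behind it; z points along the fingers, y is the line along which they close (so a half turn about z gives the same grasp; the last joint's range is limited). The gripper opens to 91 mm and grips with 3 to 60 N. Pads are 32 mm wide; open, the fingers measure 118 mm over their backs; the gripper's body (76 mm by 178 mm) begins 60 mm behind the grasp point.
Start: joints at [-67.437, 18.312, 89.639, -0, 72.044, -1.146], TCP at [231.207, -526.484, 224.976] pointing down, gripper open.
Joint ranges: [-177.97, 177.97], [-48.28, 115.42], [12.27, 149.76], [-77.06, 257.06], [2.81, 150.46], [-146.56, 146.56]. Speed limits (degrees/s): [147.25, 147.25, 180, 180, 180, 180].

## Interface

Orientations are given as a 3x3 rotation matrix whose columns are the frame's x, y, z axes.
In Python, from rig import r, cams, finish_job gives the robot as it stands.
- The arm moves only by the shell command python3 -m handwheel 'ROWS'. ROWS is JSON, a list of rows, each a list of 7 numbers: the shift along the tool's x, y, z in units of 40 cm (1.0 is 40 cm), then the turn, a rotation vector about the tool's x, y, z in units of pi/4 rad (1.0 is pi/4 rad), then the opening, from -1 (shut) to 1 (fully open). In form: [[dx, dy, dz, ax, ay, az, jaw], ...]. A call has 1 to 20 rows; each row shifts and turns the commanded pose from where the row before left it, along the tool's axes as they then stand; what a row does not reach is not made up. A row lasts 1/8 s, in which the tool goes at most 62.5 mm and 10.7 degrees, less where a joint would pass 70% of its speed; a pose out of reach is approached as far as the arm can. A call with a number of a shift or a turn outside -1 to 1 is refused whole. A call with a gripper value outside its range is refused whole. The fingers move at their own pace and stop on an object; the grip force is fixed at half the most. Time passes only in rows, so rows that do not move let the fingers close. It gives the time, the measured TCP pose, the force, the opening and the grip force at its end, in the units of the state.
- r.read_state(): the state, without advancing time (a new reading comes with each control period).
- cams.grab_frame(name): name is "side" or "top" or "wrist"; returns the picture (480x640x3 uint8, red, green, blue); there is no depth.
- cams.get_calibration(name): a dict with "fx", "fy", "cx", "cy" (pixels), "k1" (the pictures are not rectified: a ray, as slopes to the right and down, at radius r is drawn at 1 + k1 r^2 times it, then the intrinsics apply), "R" (3x3) and "t" (3): a world point X has camera coordinates R X + t. Camera axes: x right, y down, z forward; pixel columns grow to the right and rows downward; lengths in mm; the calibration is good to about 2 mm. A picture is of the moment at which its call begins: read the wrist's pose just before it. get_calibration takes no time and is no camera call; for the wrist camera it gives the pose at the moment of the call.
- finish_job(): hands the job in; it is judged then, once.
The state is a dict: "time": time; "joints": joint angles; "dq": joint speeds; "tau": joint torques, N m; "tcp_pos": TCP position; "eef_rot": TCP orientation; "ft_force": force on the tool from outside, world axes, zero at the start; "ft_torque": the same for the moment, N m; "opening": finger opening in mm; "gripper_force": force on a finger pad.
Only numpy, scipy, OpenCV 4.12 (cv2) and the standard library are available. Lean on these libraries where they do the work, as an engineer would, in place of code of your own. Each camera call takes 0.05 s, during which the arm holds its last target. There are 200 camera calls.

## Task

Change over the UV curing box: turn its dial to off, open the amber lid, lay the finished fan plates from its turntable flat in the grey parts tray, and lay every fresh plate from the bench flat on the turntable, side by side and wholly on it. Then shut the lid fully and set the dial to the two-dot mark. The dial must stay at off whenever the lid is open, and the bottle, scraper and trophy stay where they are.

Things in the scene. Friction and masses are not known exactly. Their poses are not given: they have to be found in the camera images.
- cure_box: white UV curing box, fixed; origin at bench level under the chamber's middle; x to the rear (hinge), y left, z up. Chamber outside 206 x 206 mm, inside 190 x 190 (walls 8), open at the top; floor 35 mm, rim 75 mm above the bench, nothing hangs under the lid. On its right (y -103 to -183 mm) a control deck 206 mm long in x, also 75 mm high, carries the dial.
- turntable (a point): centre of the round aluminium turntable, radius 85 mm, flush with the chamber floor (35 mm above the bench); its motor holds it, it does not turn by hand. Axes as cure_box.
- dial (a joint): mode dial, rad, growing clockwise seen from above. Clicks every 40 degrees; let go, it springs to the nearest click (0.06 N m turns it past one): 0 = off (hollow ring mark; pointer towards cure_box +x), 0.698 = one dot, 1.396 = two dots, 2.094 = three dots; end stops just beyond off and three dots. Lamp on at every dotted mark. Starts near one or two dots.
- dial_grip (a point): grip point of the dial on its vertical axis, 103 mm above the bench, at cure_box x -20, y -143 mm. Black bar knob: bar 44 mm long, 11 mm wide, from 82 to 110 mm above the bench, on a round skirt 48 mm across whose top is 82 mm above the bench. Site x runs along the bar to the white pointer end, z up.
- lid (a joint): angle of the curing box's lid, rad: 0 = shut, grows as the front edge rises, stop at 1.75 (just past upright). Its friction hinge keeps it wherever it is left; about 4 to 5 N at the handle moves it.
- lid_handle (a point): middle of the lid's handle: round bar, 10 mm diameter, 100 mm long, parallel to cure_box y, on two thin posts 90 mm apart; its axis is 35 mm off the lid's outer face, 22 mm in from the front edge. Lid shut: at cure_box x -81 mm, 120 mm above the bench. The lid is an amber window in a grey frame, 206 x 206 x 10 mm, 0.3 kg.
- lid_hinge (a point): middle of the lid's hinge axis, at cure_box x +103 mm, 75 mm above the bench, axis along cure_box y. From it the handle axis is 184 mm towards the front and 45 mm up when the lid is shut.
- tray: grey plastic parts tray for finished plates, loose, 0.45 kg: 190 x 150 mm (x by y), 25 mm high, walls 4 mm, floor 4 mm thick, open at the top. Origin: centre of its underside, z up.
- bottle: bystander: white bottle with blue cap, 64 mm diameter, 170 mm high, standing behind and to the left; origin at the centre of its foot
- scraper: bystander: print scraper 200 mm long lying on the bench at the rear left; origin under its middle
- trophy: bystander: failed print kept as a trophy, yellow blob on a black foot 100 x 130 mm, 120 mm high, at the rear right; origin at the centre of its foot
- fresh_1: fresh plate (three or all four are there; None if absent), at the start on the bench left of the curing box, on a paper-thin dark mat: printed fan plate, all alike: yellow plastic, 40 x 40 x 6 mm, round 24 mm opening in the middle (looks only: solid to the touch), 12 to 21 g. Origin: its very centre, 3 mm above what it lies on; x, y along its edges, z through its thickness
- fresh_2: fresh plate (three or all four are there; None if absent), at the start on the bench left of the curing box, on a paper-thin dark mat: printed fan plate, all alike: yellow plastic, 40 x 40 x 6 mm, round 24 mm opening in the middle (looks only: solid to the touch), 12 to 21 g. Origin: its very centre, 3 mm above what it lies on; x, y along its edges, z through its thickness
- fresh_3: fresh plate (three or all four are there; None if absent), at the start on the bench left of the curing box, on a paper-thin dark mat: printed fan plate, all alike: yellow plastic, 40 x 40 x 6 mm, round 24 mm opening in the middle (looks only: solid to the touch), 12 to 21 g. Origin: its very centre, 3 mm above what it lies on; x, y along its edges, z through its thickness
- fresh_4: fresh plate (three or all four are there; None if absent), at the start on the bench left of the curing box, on a paper-thin dark mat: printed fan plate, all alike: yellow plastic, 40 x 40 x 6 mm, round 24 mm opening in the middle (looks only: solid to the touch), 12 to 21 g. Origin: its very centre, 3 mm above what it lies on; x, y along its edges, z through its thickness
- cured_1: finished plate (one or two are there; None if absent), lying on the turntable under the shut lid at the start: printed fan plate, all alike: yellow plastic, 40 x 40 x 6 mm, round 24 mm opening in the middle (looks only: solid to the touch), 12 to 21 g. Origin: its very centre, 3 mm above what it lies on; x, y along its edges, z through its thickness
- cured_2: finished plate (one or two are there; None if absent), lying on the turntable under the shut lid at the start: printed fan plate, all alike: yellow plastic, 40 x 40 x 6 mm, round 24 mm opening in the middle (looks only: solid to the touch), 12 to 21 g. Origin: its very centre, 3 mm above what it lies on; x, y along its edges, z through its thickness
Mind the look-alikes: they are no part of the job. Of the things like the tray, leave any that is blue or pink; of the rest the larger one is meant.

How it is judged:
By the outcome, as a careful person would: the job done as asked, in the order asked, and still so for the second after the job is handed in, with the robot touching nothing.
Of fresh_1, fresh_2, fresh_3, fresh_4 only 3 to 4 are there at a start; the rules pass over those that are not, and their reading is None.
Of cured_1, cured_2 only 1 to 2 are there at a start; the rules pass over those that are not, and their reading is None.
At some moment in a run one of fresh_1, fresh_2, fresh_3, fresh_4 may be knocked a few centimetres aside while the robot is not near it.
Once in a run the grip may slacken for a moment while it holds something.
It also fails if it takes over 210 s, if anything falls off the work surface, if the arm or the gripper's body presses on something with over 40 N, if the wrist force passes 120 N, or if a joint passes its speed limit or range.

## Working session

There is one attempt and no reset: what is moved stays moved. The work goes in short steps, Python scripts to look and compute and a shell command to move; the robot and the scene stay as the last step left them, time stands still between calls to the robot, and variables do not carry over. Pictures are saved under pics/ and viewed, at most 16 in all, crops included, and the job is handed in when it is done.

```bash
ls; mkdir -p pics; python3 - <<'E'
from rig import r,cams
import cv2,numpy as np
s=r.read_state();print(s)
for n in("top","side"):
    c=cams.get_calibration(n);print(n,c)
    cv2.imwrite(f"pics/{n}0.png",cams.grab_frame(n)[:,:,::-1])
print(cams.get_calibration("wrist"))
E
```

```text
pics
{'time': 0.0, 'joints': array([-6.74369284e+01,  1.83507962e+01,  8.97056199e+01,  1.22887874e-03,
        7.20426222e+01, -1.14748408e+00]), 'dq': array([-0.0567535 ,  0.01018592, -0.01569706, -0.02243806, -0.02235746,
        0.05100231]), 'tau': array([-1.13966435e-03, -4.12463844e+01, -2.31974906e+01,  7.28400657e-02,
        4.55432211e-02, -1.35810433e-04]), 'tcp_pos': array([ 231.02722443, -526.02850163,  224.13405037]), 'eef_rot': array([[ 9.15591210e-01,  4.02109836e-01, -6.44400969e-04],
       [ 4.02110348e-01, -9.15589807e-01,  1.60406534e-03],
       [ 5.50034900e-05, -1.72778842e-03, -9.99998506e-01]]), 'ft_force': array([ 0.20625141,  0.39542595, -0.31567297]), 'ft_torque': array([ 0.01721152,  0.02529986, -0.00140597]), 'gripper_force': 0.0, 'opening': 91.66253336026327}
top {'fx': 469.3365742232168, 'fy': 469.3365742232168, 'cx': 316.8928568635773, 'cy': 238.95729746118602, 'k1': -0.017352253368200336, 'R': array([[-0.02452459, -0.9996958 ,  0.00261869],
       [-0.99325306,  0.02406938, -0.11344175],
       [ 0.11334421, -0.00538314, -0.9935412 ]]), 't': array([ -52.20224228,  583.98356179, 1185.36965172])}
side {'fx': 579.3857590698475, 'fy': 579.3857590698475, 'cx': 321.804829925629, 'cy': 244.11835240179556, 'k1': 0.015397998219631122, 'R': array([[-0.83067901, -0.55648928, -0.01708975],
       [-0.29789929,  0.4701911 , -0.83076852],
       [ 0.47034922, -0.68501096, -0.55635564]]), 't': array([ 400.61470555,  296.04350326, 1504.62117068])}
{'fx': 420.5887095948064, 'fy': 420.5887095948064, 'cx': 318.9207963342046, 'cy': 238.8211681497389, 'k1': -0.009488438278279544, 'R': array([[ 0.40187407, -0.91569275, -0.00200706],
       [-0.87784346, -0.3858848 ,  0.28369664],
       [-0.26055345, -0.11224844, -0.95891198]]), 't': array([-573.86341718,  -30.74756954,  391.77236609])}
```

View pics/top0.png

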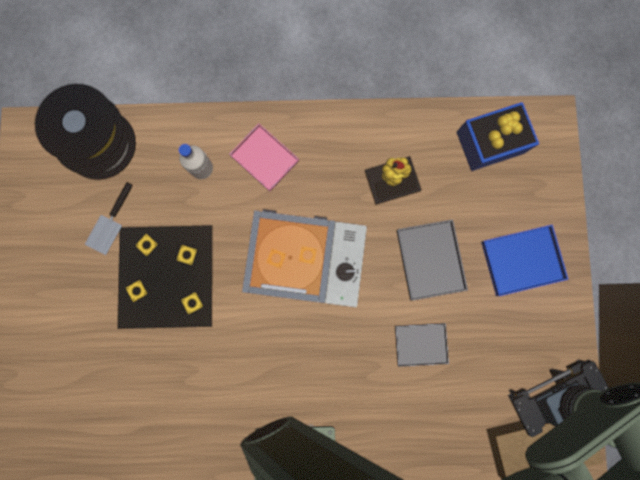

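View pics/side0.png

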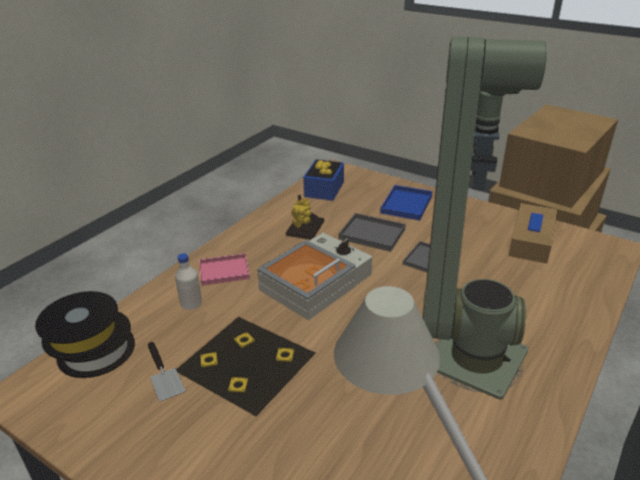

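Top view: four fresh plates on the mat at (147,244), (187,255), (136,291), (192,303). The box is at (305,257) with two cured plates inside, the dial at (346,271), the big grey tray at (431,260) and a smaller grey decoy at (421,344).

```bash
cat > h.py <<'E'
from rig import r,cams
import cv2,numpy as np
def cal(n): return cams.get_calibration(n)
def p2w(c,uv,z):
    K=np.array([[c['fx'],0,c['cx']],[0,c['fy'],c['cy']],[0,0,1.]])
    p=cv2.undistortPoints(np.float64(uv).reshape(-1,1,2),K,np.array([c['k1'],0,0,0.])).reshape(-1,2)
    d=np.c_[p,np.ones(len(p))]@c['R']; o=-c['R'].T@c['t']
    return o+d*((z-o[2])/d[:,2])[:,None]
def w2p(c,X):
    K=np.array([[c['fx'],0,c['cx']],[0,c['fy'],c['cy']],[0,0,1.]])
    return cv2.projectPoints(np.float64(X).reshape(-1,1,3),cv2.Rodrigues(c['R'])[0],np.float64(c['t']),K,np.array([c['k1'],0,0,0.]))[0].reshape(-1,2)
def yellow(img,lo=(18,110,90),hi=(36,255,255)):
    return cv2.inRange(cv2.cvtColor(img,cv2.COLOR_RGB2HSV),lo,hi)
def plates(img,c,z,amin=40,roi=None,mask=None):
    m=yellow(img) if mask is None else mask
    if roi: t=np.zeros_like(m);x0,y0,x1,y1=roi;t[y0:y1,x0:x1]=m[y0:y1,x0:x1];m=t
    out=[]
    for k in cv2.findContours(m,cv2.RETR_EXTERNAL,cv2.CHAIN_APPROX_NONE)[0]:
        if cv2.contourArea(k)<amin: continue
        w=p2w(c,k.reshape(-1,2),z)[:,:2]
        (cx,cy),(a,b),th=cv2.minAreaRect(w.astype(np.float32))
        out.append((round(cx,1),round(cy,1),round(a,1),round(b,1),round(th%90,1),tuple(k.reshape(-1,2).mean(0).round())))
    return out
def topcam(n,name): 
    g=cams.grab_frame(n);cv2.imwrite(f"pics/{name}.png",g[:,:,::-1]);return g
E
python3 - <<'E'
from h import *
g=cv2.imread("pics/top0.png")[:,:,::-1].copy();c=cal("top")
for p in plates(g,c,6,roi=(110,215,220,335)):print(p)
hsv=cv2.cvtColor(g,cv2.COLOR_RGB2HSV)
m=cv2.inRange(hsv,(0,0,60),(179,75,255))
for roi,z in(((235,200,375,315),75),((390,210,475,305),25),((390,315,455,375),25)):
    print(plates(g,c,z,300,roi,m))
cr=g[205:312,235:475];cv2.imwrite("pics/crop1.png",cv2.resize(cr,None,fx=3.3,fy=3.3,interpolation=cv2.INTER_CUBIC)[:,:,::-1])
E
```

```text
(426.0, 265.4, 45.8, 45.1, 26.8, (np.float64(191.0), np.float64(303.0)))
(461.1, 412.1, 44.8, 44.6, 30.1, (np.float64(136.0), np.float64(290.0)))
(553.0, 280.2, 46.2, 44.9, 70.4, (np.float64(186.0), np.float64(254.0)))
(581.9, 387.4, 44.3, 46.1, 44.9, (np.float64(146.0), np.float64(245.0)))
[(533.1, -34.9, 291.0, 215.3, 81.0, (np.float64(304.0), np.float64(259.0)))]
[(523.4, -365.2, 192.7, 155.4, 8.8, (np.float64(432.0), np.float64(260.0)))]
[(306.0, -327.4, 106.1, 133.8, 1.6, (np.float64(422.0), np.float64(345.0)))]
```

View pics/crop1.png

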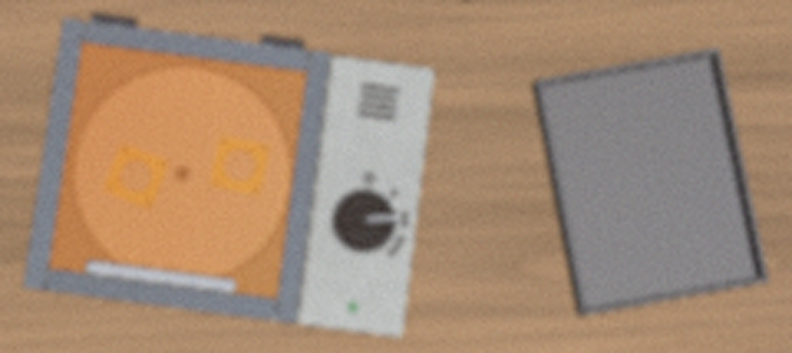

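The pointer sits at about 80° clockwise, so the dial starts at two dots. Two cured plates lie under the lid. Next I'll estimate the box frame from the corners.

```bash
python3 - <<'E'
from h import *
c=cal("top")
f=lambda u,v:(u/3.3+235,v/3.3+205)
L=p2w(c,[f(65,20),f(330,55),f(297,322),f(25,287)],85)
D=p2w(c,[f(434,70),f(403,336)],75)
print(L.round(1),D.round(1)); print("lid c",L.mean(0).round(1))
for a,b in((3,0),(2,1)):
    d=L[a]-L[b];d=-d if a in(0,)else L[b]-L[a];print(np.degrees(np.arctan2(d[1],d[0])).round(2),np.linalg.norm(d).round(1))
d=L[0]-L[1];print(np.degrees(np.arctan2(d[1],d[0]))-90,np.linalg.norm(d)); d=L[3]-L[2];print(np.degrees(np.arctan2(d[1],d[0]))-90,np.linalg.norm(d))
d=D[0]-D[1];print(np.degrees(np.arctan2(d[1],d[0])),np.linalg.norm(d))
print("dial",p2w(c,[f(364,221)],85).round(1),"lid handle",p2w(c,[f(160,276)],120).round(1))
w=cal("wrist");s=r.read_state();cc=-w['R'].T@w['t'];print("cam in tool",s['eef_rot'].T@(cc-s['tcp_pos']),(w['R']@s['eef_rot']).round(3))
E
```

```text
[[ 650.7   87.7   85. ]
 [ 619.  -112.4   85. ]
 [ 419.4  -82.1   85. ]
 [ 450.1  119.4   85. ]] [[ 607.  -191.8   75. ]
 [ 406.8 -161.3   75. ]]
lid c [534.8   3.2  85. ]
-8.98 203.0
-8.62 201.8
-8.99472291654341 202.6417323054581
-8.66387241886639 203.9085845595813
-8.659388593987302 202.4865763492657
dial [[ 493.  -134.2   85. ]] lid handle [[455.5  16.5 120. ]]
cam in tool [  81.51367278   -0.17725676 -159.03576934] [[-0.     1.     0.   ]
 [-0.959 -0.    -0.284]
 [-0.284 -0.     0.959]]
```

```bash
cat >> h.py <<'E'
B0=np.array([534.8,3.2]);BY=-8.8
def box(x,y):
    a=np.radians(BY);return B0+np.array([[np.cos(a),-np.sin(a)],[np.sin(a),np.cos(a)]])@[x,y]
def to(x,y,z,yaw,turnfirst=False):
    """total shift (tool axes, units of 40 cm) and turn (units of 45 deg) to reach a tool-down pose"""
    s=r.read_state();R=s['eef_rot'];a=np.radians(yaw)
    Rt=np.array([[np.cos(a),np.sin(a),0],[np.sin(a),-np.cos(a),0],[0,0,-1.]])
    d=np.array([x,y,z])-s['tcp_pos'];v=cv2.Rodrigues(R.T@Rt)[0].ravel()/(np.pi/4)
    S=(Rt if turnfirst else R).T@d/400
    print("tcp",s['tcp_pos'].round(1),"F",s['ft_force'].round(1),"op",round(s['opening'],1),"t",round(s['time'],1),"| shift",S.round(4),"turn",v.round(4))
E
python3 -c "
from h import *
p=box(-20,-143);print(p);to(*p,225,91.2)"
```

```text
[ 493.15845778 -135.05694182]
tcp [ 231.  -526.1  224.2] F [1.1 1.1 0.5] op 91.1 t 0.1 | shift [ 0.993  -0.6316 -0.001 ] turn [-1.7000e-03 -1.2000e-03 -1.4998e+00]
```

```bash
python3 -m handwheel '[[0.0993,-0.0632,0,0,0,0,1],[0.0993,-0.0632,0,0,0,0,1],[0.0993,-0.0632,0,0,0,0,1],[0.0993,-0.0632,0,0,0,0,1],[0.0993,-0.0632,0,0,0,0,1],[0.0993,-0.0632,0,0,0,0,1],[0.0993,-0.0632,0,0,0,0,1],[0.0993,-0.0632,0,0,0,0,1],[0.0993,-0.0632,0,0,0,0,1],[0.0993,-0.0632,0,0,0,0,1],[0,0,0,0,0,-0.1875,1],[0,0,0,0,0,-0.1875,1],[0,0,0,0,0,-0.1875,1],[0,0,0,0,0,-0.1875,1],[0,0,0,0,0,-0.1875,1],[0,0,0,0,0,-0.1875,1],[0,0,0,0,0,-0.1875,1],[0,0,0,0,0,-0.1875,0],[0,0,0,0,0,0,0]]'
python3 - <<'E'
from h import *
c=cal("wrist");g=topcam("wrist","w1");p=box(-20,-143);to(*p,98,91.2)
print("expected dial px",w2p(c,[*p,110]))
E
```

```text
time: 2.48
tcp_pos: [493.0, -135.2, 224.6]
eef_rot: [[-0.019, 1.0, -0.001], [1.0, 0.019, 0.0], [0.0, -0.001, -1.0]]
ft_force: [0.5, 0.2, 0.2]
opening: 74.4
gripper_force: 0.0
tcp [ 493.  -135.2  224.7] F [ 0.2  0.  -0.4] op 70.2 t 2.5 | shift [0.0004 0.0005 0.3167] turn [-0.0008 -0.0001 -0.003 ]
expected dial px [[318.04233112 238.87541703]]
```

View pics/w1.png

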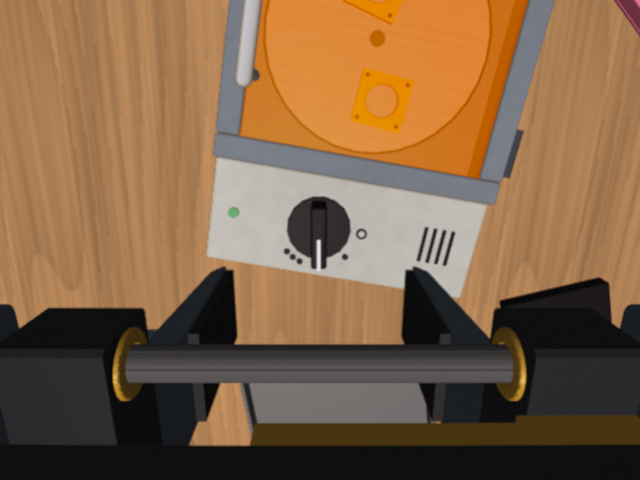

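The knob's centre is at (319,235), as expected, with the bar straight and the pointer at two dots. Descending to grip it and turn it to off.

```bash
python3 -m handwheel '[[0,0,0.06,0,0,0,-0.1],[0,0,0.06,0,0,0,-0.1],[0,0,0.06,0,0,0,-0.1],[0,0,0.06,0,0,0,-0.1],[0,0,0.0467,0,0,0,-0.1],[0,0,0.03,0,0,0,-0.1],[0,0,0,0,0,0,-1],[0,0,0,0,0,0,-1],[0,0,0,0,0,0,-1],[0,0,0,0,0,0,-1],[0,0,0,0,0,0,-1]]'
python3 -m handwheel '[[0,0,0,0,0,-0.1,-1],[0,0,0,0,0,-0.178,-1],[0,0,0,0,0,-0.178,-1],[0,0,0,0,0,-0.178,-1],[0,0,0,0,0,-0.178,-1],[0,0,0,0,0,-0.178,-1],[0,0,0,0,0,-0.178,-1],[0,0,0,0,0,-0.178,-1],[0,0,0,0,0,-0.178,-1],[0,0,0,0,0,-0.178,-1],[0,0,0,0,0,-0.078,-1],[0,0,0,0,0,0,-1],[0,0,0,0,0,0,-1]]'
```

```text
time: 3.9
tcp_pos: [492.5, -135.4, 98.9]
eef_rot: [[-0.021, 1.0, -0.001], [1.0, 0.021, -0.0], [-0.0, -0.001, -1.0]]
ft_force: [-5.0, -0.2, 4.7]
opening: 10.7
gripper_force: 30.0
time: 5.52
tcp_pos: [491.8, -136.1, 98.9]
eef_rot: [[-0.989, 0.15, -0.003], [0.15, 0.989, -0.002], [0.002, -0.002, -1.0]]
ft_force: [-6.5, -2.7, 6.9]
opening: 10.6
gripper_force: 30.0
```

```bash
python3 -m handwheel '[[0,0,0,0,0,0,-0.1],[0,0,0,0,0,0,-0.1],[0,0,0,0,0,0,-0.1],[0,0,-0.05,0,0,0,-0.1],[0,0,-0.1,0,0,0,-0.1],[0,0,-0.1,0,0,0,-0.1],[0,0,-0.05,0,0,0,-0.1],[0,0,0,0,0,0.2,-0.1],[0,0,0,0,0,0.2,-0.1],[0,0,0,0,0,0.2,-0.1],[0,0,0,0,0,0.2,-0.1],[0,0,0,0,0,0.2,-0.1],[0,0,0,0,0,0.2,-0.1],[0,0,0,0,0,0.2,-0.1],[0,0,0,0,0,0.2,-0.1],[0,0,0,0,0,0.2,-0.1],[0,0,0,0,0,0.2,-0.1]]'
python3 - <<'E'
from h import *
g=topcam("wrist","w2");c=cal("wrist");p=box(-81,0);to(*p,225,81.2)
cv2.imwrite("pics/w2c.png",g[0:300,120:560,::-1])
print("px handle",w2p(c,[[*p,120],[*box(-81,-50),120],[*box(-81,50),120],[*box(95,-95),85],[*box(-20,-143),110]]))
E
```

```text
time: 7.65
tcp_pos: [493.4, -135.1, 218.1]
eef_rot: [[0.156, 0.988, 0.0], [0.988, -0.156, 0.0], [0.0, 0.0, -1.0]]
ft_force: [-0.0, -0.4, 0.5]
opening: 41.1
gripper_force: 0.0
tcp [ 493.4 -135.2  218.1] F [-0.2 -0.1  0. ] op 40.9 t 7.7 | shift [ 0.3567 -0.1555 -0.0172] turn [ 0.0003 -0.0002 -0.0081]
px handle [[ 203.83339982   -2.0851766 ]
 [ 210.86425357   94.15182526]
 [ 196.06588501 -110.06049414]
 [ 483.85827934  163.77612198]
 [ 317.36738661  242.00266354]]
```

View pics/w2c.png

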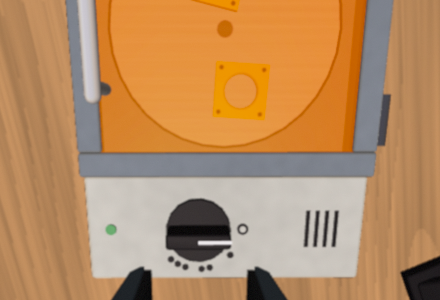

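The dial is at off, with the pointer at the ring, and the handle sits where predicted. Gripping the handle next.

```bash
python3 -m handwheel '[[0.0713,-0.0311,0,0,0,0,-0.1],[0.0713,-0.0311,0,0,0,0,-0.1],[0.0713,-0.0311,0,0,0,0,-0.1],[0.0713,-0.0311,0,0,0,0,-0.1],[0.0713,-0.0311,0,0,0,0,-0.1],[0,0,0.06,0,0,0,-0.1],[0,0,0.06,0,0,0,-0.1],[0,0,0.06,0,0,0,-0.1],[0,0,0.055,0,0,0,-0.1],[0,0,0.03,0,0,0,-0.1],[0,0,0,0,0,0,-1],[0,0,0,0,0,0,-1],[0,0,0,0,0,0,-1],[0,0,0,0,0,0,-1],[0,0,0,0,0,0,-1],[0,0,0,0,0,0,-1]]'
python3 - <<'E'
from h import *
th=np.radians(np.r_[0,2,np.arange(6,93,5),93]);a=np.arctan2(45,184)+th;L=np.hypot(45,184)
x=-L*np.cos(a);z=L*np.sin(a)
print(len(th)-1,[[0,round(d,3),round(-e,3)] for d,e in zip(np.diff(x)/400,np.diff(z)/400)])
to(*box(-81,0),112,81.2)
E
```

```text
time: 9.7
tcp_pos: [454.4, 15.0, 113.0]
eef_rot: [[0.151, 0.989, 0.003], [0.989, -0.151, -0.0], [0.0, 0.003, -1.0]]
ft_force: [2.4, -0.5, 4.5]
opening: 9.0
gripper_force: 30.0
20 [[0, np.float64(0.004), np.float64(-0.016)], [0, np.float64(0.01), np.float64(-0.031)], [0, np.float64(0.016), np.float64(-0.038)], [0, np.float64(0.019), np.float64(-0.037)], [0, np.float64(0.022), np.float64(-0.035)], [0, np.float64(0.025), np.float64(-0.033)], [0, np.float64(0.028), np.float64(-0.031)], [0, np.float64(0.03), np.float64(-0.028)], [0, np.float64(0.033), np.float64(-0.025)], [0, np.float64(0.035), np.float64(-0.022)], [0, np.float64(0.037), np.float64(-0.019)], [0, np.float64(0.038), np.float64(-0.016)], [0, np.float64(0.039), np.float64(-0.013)], [0, np.float64(0.04), np.float64(-0.009)], [0, np.float64(0.041), np.float64(-0.006)], [0, np.float64(0.041), np.float64(-0.002)], [0, np.float64(0.041), np.float64(0.002)], [0, np.float64(0.041), np.float64(0.005)], [0, np.float64(0.04), np.float64(0.009)], [0, np.float64(0.016), np.float64(0.004)]]
tcp [454.4  15.  113. ] F [ 2.4 -0.5  4.5] op 9.0 t 9.7 | shift [0.0017 0.0007 0.0024] turn [ 0.0034 -0.0003  0.0024]
```

```bash
python3 -m handwheel '[[0,0.004,-0.016,0,0,0,-1],[0,0.01,-0.031,0,0,0,-1],[0,0.016,-0.038,0,0,0,-1],[0,0.019,-0.037,0,0,0,-1],[0,0.022,-0.035,0,0,0,-1],[0,0.025,-0.033,0,0,0,-1]]'
python3 -m handwheel '[[0,0.028,-0.031,0,0,0,-1],[0,0.03,-0.028,0,0,0,-1],[0,0.033,-0.025,0,0,0,-1],[0,0.035,-0.022,0,0,0,-1],[0,0.037,-0.019,0,0,0,-1],[0,0.038,-0.016,0,0,0,-1]]'
python3 -c "
from h import *
topcam('side','s1')"
```

```text
time: 10.45
tcp_pos: [488.8, 9.5, 186.8]
eef_rot: [[0.151, 0.988, -0.007], [0.988, -0.151, 0.001], [-0.0, -0.007, -1.0]]
ft_force: [0.7, 0.6, -7.6]
opening: 9.1
gripper_force: 30.0
time: 11.2
tcp_pos: [566.1, -2.5, 246.1]
eef_rot: [[0.151, 0.988, -0.011], [0.989, -0.151, 0.001], [-0.001, -0.011, -1.0]]
ft_force: [-9.5, -0.1, 12.3]
opening: 8.9
gripper_force: 30.0
```

View pics/s1.png

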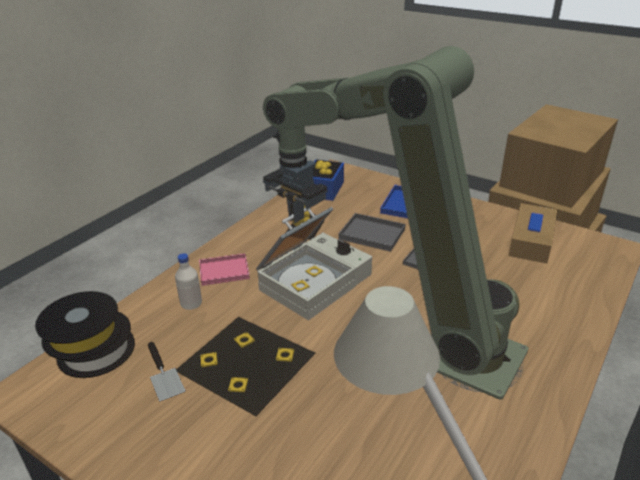

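The lid is about 55° open and held well, so I'll carry on.

```bash
python3 -m handwheel '[[0,0.039,-0.012,0,0,0,-1],[0,0.04,-0.008,0,0,0,-1],[0,0.041,-0.004,0,0,0,-1],[0,0.041,-0.001,0,0,0,-1],[0,0.041,0.003,0,0,0,-1],[0,0.041,0.006,0,0,0,-1],[0,0.04,0.009,0,0,0,-1],[0,0.016,0.004,0,0,0,-1],[0,0,0,0,0,0,-1]]'
python3 -m handwheel '[[0,0,0,0,0,0,-0.4],[0,0,0,0,0,0,-0.4],[0,0,0,0,0,0,-0.4],[0,0,-0.04,0,0,0,-0.4],[0,0,-0.08,0,0,0,-0.4],[0,0,-0.05,0,0,0,-0.4]]'
python3 - <<'E'
from h import *
to(*box(-130,0),340,171.2)
topcam('side','s2')
E
```

```text
time: 12.38
tcp_pos: [690.4, -21.8, 248.4]
eef_rot: [[0.151, 0.988, 0.005], [0.988, -0.151, -0.002], [-0.001, 0.005, -1.0]]
ft_force: [2.5, -2.3, 8.3]
opening: 9.1
gripper_force: 30.0
time: 13.12
tcp_pos: [689.4, -20.9, 316.8]
eef_rot: [[0.151, 0.989, 0.003], [0.989, -0.151, -0.0], [0.0, 0.003, -1.0]]
ft_force: [0.0, 0.2, 0.1]
opening: 27.3
gripper_force: 0.0
tcp [689.4 -20.9 316.8] F [0.  0.2 0.1] op 27.3 t 13.1 | shift [ 0.0019 -0.7159 -0.0601] turn [ 0.0034  0.0028 -1.9974]
```

View pics/s2.png

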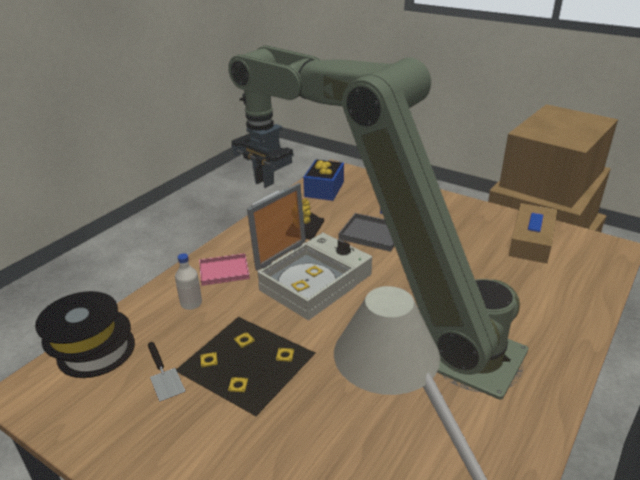

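The lid stands upright and stays there. Backing off and looking at the cured plates.

```bash
python3 -m handwheel '[[0,-0.06,-0.01,0,0,0,0],[0,-0.12,-0.01,0,0,0,0],[0,-0.12,0,0,0,0,0],[0,-0.12,0,0,0,0,0],[0,-0.12,0,0,0,0,0],[0,-0.06,0,0,0,0,0.1],[0,0,0.04,0,0,-0.2,0.1],[0,0,0.04,0,0,-0.2,0.1],[0,0,0,0,0,-0.2,0.1],[0,0,0,0,0,-0.2,0.1],[0,0,0,0,0,-0.2,0.1],[0,0,0,0,0,-0.2,0.1],[0,0,0,0,0,-0.2,0.1],[0,0,0,0,0,-0.2,0.1],[0,0,0,0,0,-0.2,0.1],[0,0,0,0,0,-0.2,0.1],[0,0,0,0,0,0,0.1]]'
python3 - <<'E'
from h import *
c=cal('wrist');g=topcam('wrist','w3');print(r.read_state()['tcp_pos'])
cv2.imwrite("pics/w3s.png",g[:,:,::-1])
for p in plates(g,c,41,300):print(p)
ct=cal('top');t=topcam('top','t3')
for p in plates(t,ct,41,30,(240,200,330,320)):print("top",p)
print("tt centre px",w2p(c,[*box(0,0),35]),"dial",w2p(c,[*box(-20,-143),110]))
E
```

```text
time: 15.3
tcp_pos: [451.7, 15.3, 290.2]
eef_rot: [[-0.988, 0.153, 0.0], [0.153, 0.988, -0.0], [-0.0, 0.0, -1.0]]
ft_force: [0.2, 0.6, 0.5]
opening: 50.2
gripper_force: 0.0
[451.6898602   15.34390343 290.15809876]
(615.8, -167.5, 13.2, 86.4, 76.7, (np.float64(178.0), np.float64(368.0)))
(661.8, 135.6, 24.5, 90.2, 89.3, (np.float64(455.0), np.float64(365.0)))
(539.7, -41.4, 37.6, 40.9, 77.5, (np.float64(278.0), np.float64(288.0)))
(533.2, 38.3, 39.9, 40.5, 67.7, (np.float64(352.0), np.float64(272.0)))
(536.5, 257.5, 40.6, 38.8, 71.5, (np.float64(566.0), np.float64(244.0)))
(419.7, 244.3, 39.3, 39.2, 27.2, (np.float64(553.0), np.float64(129.0)))
top (546.3, 38.8, 20.2, 39.1, 3.0, (np.float64(276.0), np.float64(254.0)))
top (541.7, -39.6, 38.3, 35.9, 77.3, (np.float64(307.0), np.float64(255.0)))
tt centre px [[318.83499968 276.32020588]] dial [[154.72560737 286.58557696]]
```

View pics/w3s.png

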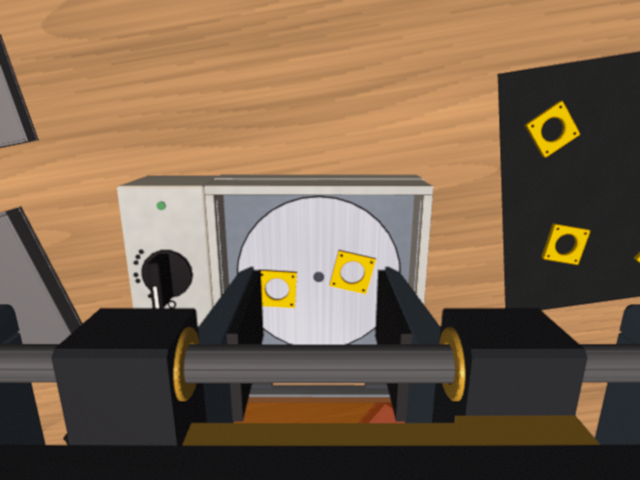

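The turntable hub is at (319,276), where it was predicted to within a pixel. Cured plates are at (278,288), partly hidden by a finger, and (352,272). Picking the latter first.

```bash
python3 -c "
from h import *
to(533.2,38.3,47.5,157.7,True)"
```

```text
tcp [451.7  15.3 290.1] F [ 0.5 -0.8  1. ] op 50.3 t 15.4 | shift [-0.1668  0.1304  0.6065] turn [1.000e-04 4.000e-04 2.995e-01]
```

```bash
python3 -m handwheel '[[0,0,0,0,0,0.15,0.25],[0,0,0,0,0,0.15,0.25],[-0.0834,0.0652,0,0,0,0,0.25],[-0.0834,0.0652,0,0,0,0,0.25],[0,0,0.11,0,0,0,0.25],[0,0,0.11,0,0,0,0.25],[0,0,0.11,0,0,0,0.25],[0,0,0.11,0,0,0,0.25],[0,0,0.1,0,0,0,0.25],[0,0,0.045,0,0,0,0.25],[0,0,0.0215,0,0,0,0.25],[0,0,0,0,0,0,0.25],[0,0,0,0,0,0,-1],[0,0,0,0,0,0,-1],[0,0,0,0,0,0,-1],[0,0,0,0,0,0,-1]]'; python3 -m handwheel '[[0,0,-0.03,0,0,0,-1],[0,0,-0.1,0,0,0,-1],[0,0,-0.15,0,0,0,-1],[0,0,-0.15,0,0,0,-1]]'
python3 - <<'E'
from h import *
a=np.radians(8.8);C=np.array([523.4,-365.2]);e=np.array([np.cos(a),np.sin(a)])
print(C+45*e,C-45*e); to(*(C+45*e),200,157.7); to(*(C-45*e),200,157.7)
E
```

```text
time: 17.4
tcp_pos: [533.6, 38.4, 47.8]
eef_rot: [[-0.926, 0.378, 0.001], [0.378, 0.926, 0.0], [-0.001, 0.0, -1.0]]
ft_force: [0.3, 0.0, 4.0]
opening: 39.8
gripper_force: 30.0
time: 17.9
tcp_pos: [532.7, 38.4, 221.4]
eef_rot: [[-0.926, 0.378, -0.0], [0.378, 0.926, -0.0], [0.0, -0.0, -1.0]]
ft_force: [1.2, 0.8, 0.3]
opening: 39.6
gripper_force: 30.0
[ 567.87027717 -358.31563737] [ 478.92972283 -372.08436263]
tcp [532.7  38.4 221.4] F [1.2 0.8 0.3] op 39.6 t 17.9 | shift [-0.4559 -0.8851  0.0537] turn [-0.0002 -0.0001  0.0024]
tcp [532.7  38.4 221.4] F [1.2 0.8 0.3] op 39.6 t 17.9 | shift [-0.263  -1.0009  0.0537] turn [-0.0002 -0.0001  0.0024]
```

```bash
python3 -m handwheel '[[-0.0263,-0.06,0,0,0,0,-1],[-0.0263,-0.11,0,0,0,0,-1],[-0.0263,-0.11,0,0,0,0,-1],[-0.0263,-0.11,0,0,0,0,-1],[-0.0263,-0.11,0,0,0,0,-1],[-0.0263,-0.11,0,0,0,0,-1],[-0.0263,-0.11,0,0,0,0,-1],[-0.0263,-0.11,0,0,0,0,-1],[-0.0263,-0.11,0,0,0,0,-1],[-0.0263,-0.0609,0,0,0,0,-1],[0,0,0.1,0,0,0,-1],[0,0,0.13,0,0,0,-1],[0,0,0.13,0,0,0,-1],[0,0,0.1,0,0,0,-1],[0,0,0.03,0,0,0,-1],[0,0,0,0,0,0,-1]]'; python3 -c "
from h import *
to(478.9,-372.1,17,157.7)"
```

```text
time: 19.9
tcp_pos: [479.6, -372.2, 23.6]
eef_rot: [[-0.926, 0.378, -0.0], [0.378, 0.926, -0.0], [-0.0, -0.0, -1.0]]
ft_force: [-0.0, -0.7, 1.1]
opening: 39.9
gripper_force: 30.0
tcp [ 479.6 -372.2   23.6] F [-0.  -0.7  1.1] op 39.9 t 19.9 | shift [ 0.0018 -0.0004  0.0166] turn [-0.0001  0.      0.0025]
```

```bash
python3 -m handwheel '[[0,0,0.016,0,0,0,-1],[0,0,0,0,0,0,-1],[0,0,0,0,0,0,0.25],[0,0,0,0,0,0,0.25],[0,0,0,0,0,0,0.25],[0,0,-0.03,0,0,0,0.25],[0,0,-0.13,0,0,0,0.25],[0,0,-0.15,0,0,0,0.25],[0,0,-0.15,0,0,0,0.25]]'; python3 -c "
from h import *
to(539.9,-42.2,47.5,167.5,True)
g=topcam('top','t4');print(plates(g,cal('top'),10,30,(380,210,480,310)))
print(plates(g,cal('top'),41,30,(290,235,330,275)))"
```

```text
time: 21.02
tcp_pos: [479.3, -371.9, 203.6]
eef_rot: [[-0.926, 0.378, 0.001], [0.378, 0.926, -0.001], [-0.001, -0.0, -1.0]]
ft_force: [1.0, -0.9, -0.2]
opening: 56.7
gripper_force: 0.0
tcp [ 479.3 -371.9  203.6] F [ 1.  -0.9 -0.2] op 56.7 t 21.0 | shift [0.0304 0.8375 0.3904] turn [-0.0005  0.0011 -0.2153]
[(470.4, -363.7, 37.8, 14.7, 66.7, (np.float64(431.0), np.float64(280.0)))]
[(541.8, -40.4, 35.8, 36.4, 77.3, (np.float64(307.0), np.float64(255.0)))]
```

```bash
python3 -m handwheel '[[0,0,0,0,0,-0.11,0.25],[0,0,0,0,0,-0.1053,0.25],[0.0038,0.09,0,0,0,0,0.25],[0.0038,0.11,0,0,0,0,0.25],[0.0038,0.11,0,0,0,0,0.25],[0.0038,0.11,0,0,0,0,0.25],[0.0038,0.11,0,0,0,0,0.25],[0.0038,0.11,0,0,0,0,0.25],[0.0038,0.11,0,0,0,0,0.25],[0.0038,0.0875,0,0,0,0,0.25],[0,0,0,0,0,0,0.25],[0,0,0.1,0,0,0,0.25],[0,0,0.12,0,0,0,0.25],[0,0,0.1,0,0,0,0.25],[0,0,0.03,0,0,0,0.25],[0,0,0,0,0,0,0.25]]'; python3 -c "
from h import *
to(540.5,-41.7,47.5,167.5)"
```

```text
time: 23.08
tcp_pos: [540.2, -43.0, 61.1]
eef_rot: [[-0.976, 0.217, -0.0], [0.217, 0.976, -0.0], [0.0, -0.0, -1.0]]
ft_force: [0.0, -0.2, -0.1]
opening: 56.8
gripper_force: 0.0
tcp [540.2 -43.   61.1] F [ 0.  -0.2 -0.1] op 56.8 t 23.1 | shift [0.0001 0.0034 0.034 ] turn [-0.0004 -0.     -0.0009]
```

```bash
python3 -m handwheel '[[0,0.003,0.034,0,0,0,0.25],[0,0,0,0,0,0,0.25],[0,0,0,0,0,0,-1],[0,0,0,0,0,0,-1],[0,0,0,0,0,0,-1],[0,0,0,0,0,0,-1]]'; python3 -m handwheel '[[0,0,-0.03,0,0,0,-1],[0,0,-0.1,0,0,0,-1],[0,0,-0.13,0,0,0,-1],[0,0,-0.13,0,0,0,-1]]'; python3 - <<'E'
from h import *
a=np.radians(8.8);C=np.array([523.4,-365.2]);e=np.array([np.cos(a),np.sin(a)])
print(C+18*e); to(*(C+18*e),200,167.5)
g=cams.grab_frame('top');print(plates(g,cal('top'),10,30,(380,210,480,310)))
E
```

```text
time: 23.82
tcp_pos: [540.7, -41.2, 47.8]
eef_rot: [[-0.976, 0.216, 0.001], [0.216, 0.976, -0.0], [-0.001, 0.0, -1.0]]
ft_force: [-1.0, 0.5, 3.3]
opening: 39.6
gripper_force: 30.0
time: 24.32
tcp_pos: [540.0, -41.2, 205.3]
eef_rot: [[-0.976, 0.216, 0.0], [0.216, 0.976, -0.0], [-0.0, -0.0, -1.0]]
ft_force: [1.7, 0.7, -0.8]
opening: 39.5
gripper_force: 30.0
[ 541.18811087 -362.44625495]
tcp [540.  -41.2 205.3] F [ 1.7  0.7 -0.8] op 39.5 t 24.3 | shift [-0.1769 -0.7835  0.0134] turn [-0.0001  0.0001 -0.0001]
[(481.4, -368.3, 39.0, 38.7, 67.9, (np.float64(433.0), np.float64(275.0)))]
```

```bash
python3 -m handwheel '[[-0.02,-0.0535,0,0,0,0,-1],[-0.024,-0.1,0,0,0,0,-1],[-0.024,-0.11,0,0,0,0,-1],[-0.024,-0.11,0,0,0,0,-1],[-0.024,-0.11,0,0,0,0,-1],[-0.024,-0.11,0,0,0,0,-1],[-0.024,-0.11,0,0,0,0,-1],[-0.0249,-0.08,0,0,0,0,-1],[0,0,0,0,0,0,-1],[0,0,0.12,0,0,0,-1],[0,0,0.13,0,0,0,-1],[0,0,0.13,0,0,0,-1],[0,0,0.07,0,0,0,-1],[0,0,0.012,0,0,0,-1],[0,0,0,0,0,0,-1]]'; python3 -c "
from h import *
to(541,-362.4,17,167.5)"
```

```text
time: 26.25
tcp_pos: [546.8, -363.3, 19.5]
eef_rot: [[-0.976, 0.216, 0.001], [0.216, 0.976, -0.001], [-0.001, -0.0, -1.0]]
ft_force: [0.2, 0.2, 0.1]
opening: 39.5
gripper_force: 30.0
tcp [ 546.8 -363.3   19.5] F [0.2 0.2 0.1] op 39.5 t 26.2 | shift [ 0.0147 -0.0009  0.0063] turn [-0.0005  0.0016  0.0005]
```

```bash
python3 -m handwheel '[[0,0,0.006,0,0,0,-1],[0,0,0,0,0,0,-1],[0,0,0,0,0,0,0.25],[0,0,0,0,0,0,0.25],[0,0,0,0,0,0,0.25],[0,0,-0.03,0,0,0,0.25],[0,0,-0.13,0,0,0,0.25],[0,0,-0.15,0,0,0,0.25],[0,0,-0.15,0,0,0,0.25]]'; python3 - <<'E'
from h import *
c=cal('top');g=topcam('top','t5')
for p in plates(g,c,6,roi=(100,200,225,345)):print(p)
w=cal('wrist');i=cv2.imread('pics/w3.png')
to(426,265,200,206.8,True);to(426,265,200,167.5)
print('tray',plates(g,c,10,30,(380,210,480,310)))
E
```

```text
time: 27.38
tcp_pos: [546.1, -363.4, 202.8]
eef_rot: [[-0.976, 0.216, 0.001], [0.216, 0.976, -0.001], [-0.001, -0.0, -1.0]]
ft_force: [0.5, -0.2, -0.1]
opening: 57.0
gripper_force: 0.0
(426.0, 265.4, 45.8, 45.2, 26.8, (np.float64(191.0), np.float64(303.0)))
(461.3, 412.0, 46.4, 45.2, 27.4, (np.float64(136.0), np.float64(290.0)))
(552.8, 280.3, 45.7, 45.9, 71.7, (np.float64(186.0), np.float64(254.0)))
(581.9, 387.4, 46.4, 45.7, 48.9, (np.float64(146.0), np.float64(244.0)))
tcp [ 549.5 -365.8  212.7] F [ 2.1 -2.2  5.5] op 57.1 t 27.4 | shift [-0.4355  1.5467  0.0318] turn [-0.0152  0.0167 -0.8733]
tcp [ 549.5 -365.8  212.7] F [ 2.1 -2.2  5.5] op 57.1 t 27.4 | shift [0.643  1.4729 0.0116] turn [-0.0085  0.0205 -0.    ]
tray [(485.7, -358.4, 19.8, 38.2, 60.8, (np.float64(429.0), np.float64(273.0))), (538.0, -357.2, 38.9, 19.9, 73.2, (np.float64(427.0), np.float64(254.0)))]
```

```bash
python3 -m handwheel '[[0.03,0.06,0,0,0,0,0.25],[0.0459,0.105,0,0,0,0,0.25],[0.0459,0.11,0,0,0,0,0.25],[0.0459,0.11,0,0,0,0,0.25],[0.0459,0.11,0,0,0,0,0.25],[0.0459,0.11,0,0,0,0,0.25],[0.0459,0.11,0,0,0,0,0.25],[0.0459,0.11,0,0,0,0,0.25],[0.0459,0.11,0,0,0,0,0.25],[0.0459,0.11,0,0,0,0,0.25],[0.0459,0.11,0,0,0,0,0.25],[0.0459,0.11,0,0,0,0,0.25],[0.0459,0.11,0,0,0,0,0.25],[0.0459,0.08,0,0,0,0,0.25],[0.0162,0.02,0,0,0,-0.173,0.25],[0,0,0,0,0,-0.2,0.25],[0,0,0,0,0,-0.2,0.25],[0,0,0,0,0,-0.2,0.25],[0,0,0,0,0,-0.1,0.25],[0,0,0,0,0,0,0.25]]'
python3 - <<'E'
from h import *
c=cal('wrist');g=topcam('wrist','w5')
for p in plates(g,c,6,600):print(p)
t=cams.grab_frame('top')
print('tray',plates(t,cal('top'),10,30,(380,210,480,310)))
to(426,265.4,200,206.8)
E
```

```text
time: 29.92
tcp_pos: [422.9, 268.2, 200.6]
eef_rot: [[-0.893, -0.45, 0.001], [-0.45, 0.893, 0.0], [-0.001, 0.0, -1.0]]
ft_force: [-0.3, 0.3, 0.1]
opening: 57.2
gripper_force: 0.0
(567.0, 446.6, 75.6, 429.0, 26.7, (np.float64(400.0), np.float64(428.0)))
(494.3, 467.0, 82.0, 24.4, 35.7, (np.float64(471.0), np.float64(364.0)))
(548.1, 278.8, 43.0, 38.6, 71.5, (np.float64(271.0), np.float64(331.0)))
(445.7, 415.2, 52.3, 27.9, 65.7, (np.float64(446.0), np.float64(304.0)))
(423.4, 263.4, 42.1, 42.2, 27.4, (np.float64(313.0), np.float64(208.0)))
(390.7, 148.8, 12.1, 121.6, 2.6, (np.float64(206.0), np.float64(112.0)))
tray [(481.6, -368.2, 39.1, 38.9, 66.7, (np.float64(433.0), np.float64(275.0))), (548.0, -359.7, 39.6, 39.0, 79.1, (np.float64(428.0), np.float64(250.0)))]
tcp [422.9 268.2 200.4] F [ 0.4  0.  -0.7] op 56.7 t 30.0 | shift [-0.0038 -0.0097  0.0011] turn [-0.      0.0009 -0.002 ]
```

Both cured plates lie in the tray. Picking fresh plate 1.

```bash
python3 -m handwheel '[[0.003,-0.0108,0.05,0,0,0,0.25],[0,0,0.12,0,0,0,0.25],[0,0,0.12,0,0,0,0.25],[0,0,0.11,0,0,0,0.25],[0,0,0.05,0,0,0,0.25],[0,0,0.02,0,0,0,0.25],[0,0,0,0,0,0,0.25],[0,0,0,0,0,0,-1],[0,0,0,0,0,0,-1],[0,0,0,0,0,0,-1],[0,0,0,0,0,0,-1]]'; python3 -m handwheel '[[0,0,-0.03,0,0,0,-1],[0,0,-0.1,0,0,0,-1],[0,0,-0.15,0,0,0,-1],[0,0,-0.15,0,0,0,-1],[0,0,0,0,0,0,-1]]'; python3 - <<'E'
from h import *
to(*box(-31,-33),200,171.2,True)
E
```

```text
time: 31.4
tcp_pos: [424.2, 264.0, 12.6]
eef_rot: [[-0.893, -0.451, 0.001], [-0.451, 0.893, 0.001], [-0.001, 0.0, -1.0]]
ft_force: [-0.3, -0.6, 5.1]
opening: 39.7
gripper_force: 30.0
time: 32.02
tcp_pos: [426.3, 265.2, 189.4]
eef_rot: [[-0.893, -0.451, 0.01], [-0.451, 0.893, 0.006], [-0.011, 0.001, -1.0]]
ft_force: [-1.2, 0.4, -1.6]
opening: 39.7
gripper_force: 30.0
tcp [426.3 265.2 189.4] F [-1.2  0.4 -1.6] op 39.7 t 32.0 | shift [-0.2909 -0.6884 -0.0265] turn [0.0053 0.0138 0.7907]
```

```bash
python3 -m handwheel '[[0,0,0,0,0,0.1581,-1],[0,0,0,0,0,0.1581,-1],[0,0,0,0,0,0.1581,-1],[0,0,0,0,0,0.1581,-1],[0,0,0,0,0,0.1581,-1],[-0.0416,-0.0783,0,0,0,0,-1],[-0.0416,-0.1083,0,0,0,0,-1],[-0.0416,-0.1083,0,0,0,0,-1],[-0.0416,-0.1083,0,0,0,0,-1],[-0.0416,-0.1083,0,0,0,0,-1],[-0.0416,-0.1083,0,0,0,0,-1],[-0.0413,-0.0686,0,0,0,0,-1],[0,0,0.1,0,0,0,-1],[0,0,0.1,0,0,0,-1],[0,0,0.03,0,0,0,-1],[0,0,0,0,0,0,-1]]'; python3 - <<'E'
from h import *
to(*box(-31,-33),47.9,171.2)
E
```

```text
time: 34.02
tcp_pos: [496.2, -26.0, 91.6]
eef_rot: [[-0.988, 0.153, -0.002], [0.153, 0.988, 0.0], [0.002, -0.0, -1.0]]
ft_force: [-0.2, -1.1, -0.9]
opening: 39.2
gripper_force: 30.0
tcp [496.2 -26.   91.6] F [-0.2 -1.1 -0.9] op 39.2 t 34.0 | shift [-0.0068  0.0045  0.1092] turn [-0.0003 -0.0023  0.0004]
```

```bash
python3 -m handwheel '[[-0.0068,0.0045,0.05,0,0,0,-1],[0,0,0.044,0,0,0,-1],[0,0,0.015,0,0,0,-1],[0,0,0,0,0,0,-1],[0,0,0,0,0,0,0.05],[0,0,0,0,0,0,0.05],[0,0,0,0,0,0,0.05],[0,0,-0.03,0,0,0,0.05],[0,0,-0.12,0,0,0,0.2],[0,0,-0.15,0,0,0,0.25],[0,0,-0.08,0,0,0,0.25],[0,0,0,0,0,0,0.25]]'; python3 - <<'E'
from h import *
c=cal('top');t=cams.grab_frame('top')
for p in plates(t,c,6,roi=(100,200,225,345)):print(p)
print('tt',plates(t,c,41,30,(240,210,330,310)))
to(550.5,279.3,200,161.5,True)
E
```

```text
time: 35.52
tcp_pos: [501.3, -24.9, 204.1]
eef_rot: [[-0.988, 0.153, 0.007], [0.153, 0.988, -0.001], [-0.007, 0.001, -1.0]]
ft_force: [0.1, 0.7, 0.3]
opening: 57.2
gripper_force: 0.0
(461.3, 412.0, 46.4, 45.2, 27.4, (np.float64(136.0), np.float64(290.0)))
(553.0, 280.2, 46.2, 44.9, 70.4, (np.float64(186.0), np.float64(254.0)))
(581.9, 387.4, 44.3, 46.2, 44.9, (np.float64(146.0), np.float64(244.0)))
tt []
tcp [500.  -24.8 201.9] F [-0.2  0.3 -0.5] op 57.0 t 35.6 | shift [0.1215 0.7611 0.0047] turn [0.0005 0.0038 0.2158]
```

```bash
python3 -m handwheel '[[0,0,0,0,0,0.108,0.25],[0,0,0,0,0,0.108,0.25],[0.0152,0.0751,0,0,0,0,0.25],[0.0152,0.1051,0,0,0,0,0.25],[0.0152,0.1051,0,0,0,0,0.25],[0.0152,0.1051,0,0,0,0,0.25],[0.0152,0.1051,0,0,0,0,0.25],[0.0152,0.1051,0,0,0,0,0.25],[0.0152,0.0951,0,0,0,0,0.25],[0.0151,0.0654,0,0,0,0,0.25],[0,0,0,0,0,0,0.25],[0,0,0,0,0,0,0.25]]'; python3 - <<'E'
from h import *
c=cal('wrist');g=topcam('wrist','w6')
for p in plates(g,c,6,900):print(p)
c=cal('top');t=cams.grab_frame('top')
print('tt',plates(t,c,41,30,(240,210,330,310)))
print(box(-31,-33));to(550.5,279.3,12.5,161.5)
E
```

```text
time: 37.08
tcp_pos: [549.5, 278.3, 199.2]
eef_rot: [[-0.948, 0.318, -0.002], [0.318, 0.948, -0.002], [0.002, -0.003, -1.0]]
ft_force: [-0.1, 0.6, -0.1]
opening: 57.0
gripper_force: 0.0
(793.5, 295.3, 423.8, 34.8, 71.9, (np.float64(408.0), np.float64(433.0)))
(738.4, 367.7, 24.2, 81.4, 80.4, (np.float64(471.0), np.float64(364.0)))
(551.2, 278.5, 42.1, 41.3, 71.5, (np.float64(319.0), np.float64(213.0)))
(579.9, 385.1, 43.2, 41.9, 46.7, (np.float64(448.0), np.float64(206.0)))
(393.2, 150.5, 12.2, 121.4, 3.6, (np.float64(111.0), np.float64(76.0)))
(459.4, 409.6, 41.8, 42.1, 28.5, (np.float64(442.0), np.float64(51.0)))
tt [(501.2, -21.8, 35.9, 36.2, 80.8, (np.float64(300.0), np.float64(271.0)))]
[499.11638758 -24.66897566]
tcp [549.9 278.1 200. ] F [-0.7 -0.8  0.1] op 57.0 t 37.2 | shift [-0.0008  0.0039  0.4688] turn [-0.0016 -0.0008 -0.0015]
```

```bash
python3 -m handwheel '[[-0.0028,0.002,0.05,0,0,0,0.25],[0,0,0.12,0,0,0,0.25],[0,0,0.12,0,0,0,0.25],[0,0,0.11,0,0,0,0.25],[0,0,0.049,0,0,0,0.25],[0,0,0.02,0,0,0,0.25],[0,0,0,0,0,0,0.25],[0,0,0,0,0,0,-1],[0,0,0,0,0,0,-1],[0,0,0,0,0,0,-1],[0,0,0,0,0,0,-1]]'; python3 -m handwheel '[[0,0,-0.03,0,0,0,-1],[0,0,-0.1,0,0,0,-1],[0,0,-0.15,0,0,0,-1],[0,0,-0.12,0,0,0,-1],[0,0,-0.04,0,0,0,-1],[0,0,0,0,0,0,-1]]'; python3 - <<'E'
from h import *
to(*box(31,-33),200,171.2,True)
E
```

```text
time: 38.55
tcp_pos: [552.0, 279.9, 13.8]
eef_rot: [[-0.948, 0.317, 0.002], [0.317, 0.948, 0.0], [-0.001, 0.001, -1.0]]
ft_force: [-0.3, -1.0, 6.0]
opening: 39.2
gripper_force: 30.0
time: 39.3
tcp_pos: [551.6, 279.8, 189.4]
eef_rot: [[-0.948, 0.317, 0.001], [0.317, 0.948, 0.001], [-0.001, 0.001, -1.0]]
ft_force: [0.4, 0.1, -1.3]
opening: 39.5
gripper_force: 30.0
tcp [551.6 279.8 189.4] F [ 0.4  0.1 -1.3] op 39.5 t 39.3 | shift [-0.1419 -0.7723 -0.0265] turn [ 0.001   0.0013 -0.2158]
```

```bash
python3 -m handwheel '[[0,0,0,0,0,-0.108,-1],[0,0,0,0,0,-0.108,-1],[-0.0177,-0.0765,0,0,0,0,-1],[-0.0177,-0.1065,0,0,0,0,-1],[-0.0177,-0.1065,0,0,0,0,-1],[-0.0177,-0.1065,0,0,0,0,-1],[-0.0177,-0.1065,0,0,0,0,-1],[-0.0177,-0.1065,0,0,0,0,-1],[-0.0177,-0.0965,0,0,0,0,-1],[-0.0177,-0.0668,0,0,0,0,-1],[0,0,0.1,0,0,0,-1],[0,0,0.1,0,0,0,-1],[0,0,0.03,0,0,0,-1],[0,0,0,0,0,0,-1]]'; python3 - <<'E'
from h import *
to(*box(31,-33),49.2,171.2)
E
```

```text
time: 41.05
tcp_pos: [559.5, -34.0, 95.5]
eef_rot: [[-0.988, 0.153, -0.003], [0.153, 0.988, 0.0], [0.003, -0.0, -1.0]]
ft_force: [0.4, 0.4, -0.1]
opening: 39.7
gripper_force: 30.0
tcp [559.5 -34.   95.5] F [ 0.4  0.4 -0.1] op 39.7 t 41.0 | shift [-2.700e-03  1.000e-04  1.157e-01] turn [-0.0004 -0.0042  0.0004]
```

```bash
python3 -m handwheel '[[-0.0027,0,0.055,0,0,0,-1],[0,0,0.046,0,0,0,-1],[0,0,0.0147,0,0,0,-1],[0,0,0,0,0,0,-1],[0,0,0,0,0,0,0.05],[0,0,0,0,0,0,0.05],[0,0,0,0,0,0,0.05],[0,0,-0.03,0,0,0,0.05],[0,0,-0.12,0,0,0,0.2],[0,0,-0.15,0,0,0,0.25],[0,0,-0.08,0,0,0,0.25],[0,0,0,0,0,0,0.25]]'; python3 - <<'E'
from h import *
c=cal('top');t=cams.grab_frame('top')
for p in plates(t,c,6,roi=(100,200,225,345)):print(p)
to(579.9,385.1,200,136.7,True)
E
```

```text
time: 42.55
tcp_pos: [563.1, -34.5, 206.5]
eef_rot: [[-0.988, 0.153, 0.008], [0.153, 0.988, -0.001], [-0.008, 0.0, -1.0]]
ft_force: [-0.8, -0.0, 0.0]
opening: 57.0
gripper_force: 0.0
(460.8, 411.7, 45.6, 45.3, 28.7, (np.float64(136.0), np.float64(291.0)))
(581.9, 387.4, 44.3, 46.2, 44.9, (np.float64(146.0), np.float64(245.0)))
tcp [561.7 -34.4 204.2] F [-0.2  0.2  0.6] op 57.0 t 42.6 | shift [0.6862 0.7944 0.0104] turn [0.0014 0.0038 0.7668]
```

```bash
python3 -m handwheel '[[0.0115,0.0743,0,0,0,0,0.25],[0.0115,0.1083,0,0,0,0,0.25],[0.0115,0.1083,0,0,0,0,0.25],[0.0115,0.1083,0,0,0,0,0.25],[0.0115,0.1083,0,0,0,0,0.25],[0.0115,0.1083,0,0,0,0,0.25],[0.0115,0.1083,0,0,0,0,0.25],[0.0115,0.1083,0,0,0,0,0.25],[0.0115,0.1083,0,0,0,0,0.25],[0.012,0.1023,0,0,0,0,0.25],[0,0,0,0,0,0.16,0.25],[0,0,0,0,0,0.2,0.25],[0,0,0,0,0,0.2,0.25],[0,0,0,0,0,0.2,0.25],[0,0,0,0,0,0,0.25],[0,0,0,0,0,0,0.25]]'; python3 - <<'E'
from h import *
c=cal('wrist');g=topcam('wrist','w7')
for p in plates(g,c,6,900):print(p)
c=cal('top');t=cams.grab_frame('top')
print('tt',plates(t,c,41,30,(240,210,330,310)))
print(box(31,-33));to(579.9,385.1,12.5,136.7)
E
```

```text
time: 44.6
tcp_pos: [579.1, 384.8, 201.5]
eef_rot: [[-0.733, 0.68, -0.002], [0.68, 0.733, -0.001], [0.0, -0.002, -1.0]]
ft_force: [-0.4, 0.3, 0.2]
opening: 57.0
gripper_force: 0.0
(810.3, 298.7, 428.2, 35.6, 47.3, (np.float64(408.0), np.float64(433.0)))
(789.4, 388.3, 24.9, 83.2, 57.1, (np.float64(471.0), np.float64(364.0)))
(591.7, 174.8, 24.6, 83.3, 37.1, (np.float64(167.0), np.float64(364.0)))
(479.4, 161.5, 22.5, 89.0, 4.4, (np.float64(65.0), np.float64(295.0)))
(580.2, 386.1, 42.0, 42.4, 46.7, (np.float64(320.0), np.float64(211.0)))
(759.9, 521.7, 19.9, 157.8, 2.9, (np.float64(565.0), np.float64(252.0)))
(459.5, 410.1, 42.4, 42.2, 28.5, (np.float64(239.0), np.float64(82.0)))
(602.9, 587.3, 95.4, 14.4, 89.4, (np.float64(522.0), np.float64(66.0)))
(358.1, 306.9, 157.0, 8.3, 88.1, (np.float64(62.0), np.float64(71.0)))
(571.5, 580.3, 99.8, 12.8, 83.1, (np.float64(500.0), np.float64(38.0)))
(487.1, 499.1, 76.8, 16.8, 86.6, (np.float64(346.0), np.float64(30.0)))
tt [(501.2, -21.8, 35.9, 36.2, 80.5, (np.float64(300.0), np.float64(271.0))), (563.2, -31.3, 36.1, 36.2, 80.6, (np.float64(303.0), np.float64(246.0)))]
[560.38654723 -34.15409751]
tcp [579.3 384.9 202. ] F [ 0.9 -0.8  1.1] op 57.0 t 44.7 | shift [-0.0008  0.002   0.4738] turn [-0.0013 -0.0001  0.0086]
```

```bash
python3 -m handwheel '[[0,0.0037,0.05,0,0,0,0.25],[0,0,0.12,0,0,0,0.25],[0,0,0.12,0,0,0,0.25],[0,0,0.11,0,0,0,0.25],[0,0,0.052,0,0,0,0.25],[0,0,0.021,0,0,0,0.25],[0,0,0,0,0,0,0.25],[0,0,0,0,0,0,-1],[0,0,0,0,0,0,-1],[0,0,0,0,0,0,-1],[0,0,0,0,0,0,-1]]'; python3 -m handwheel '[[0,0,-0.03,0,0,0,-1],[0,0,-0.1,0,0,0,-1],[0,0,-0.15,0,0,0,-1],[0,0,-0.12,0,0,0,-1],[0,0,-0.04,0,0,0,-1],[0,0,0,0,0,0,-1]]'; python3 - <<'E'
from h import *
to(*box(31,33),200,171.2,True)
E
```

```text
time: 46.08
tcp_pos: [581.0, 386.4, 14.5]
eef_rot: [[-0.732, 0.682, 0.002], [0.682, 0.732, 0.001], [-0.001, 0.002, -1.0]]
ft_force: [-1.3, -0.7, 5.4]
opening: 39.2
gripper_force: 30.0
time: 46.82
tcp_pos: [580.5, 386.1, 189.9]
eef_rot: [[-0.731, 0.682, 0.001], [0.682, 0.731, 0.001], [-0.0, 0.001, -1.0]]
ft_force: [0.0, -0.6, 0.4]
opening: 39.2
gripper_force: 30.0
tcp [580.5 386.1 189.9] F [ 0.  -0.6  0.4] op 39.2 t 46.8 | shift [-0.111  -0.8811 -0.0252] turn [ 0.0013  0.0009 -0.7598]
```

```bash
python3 -m handwheel '[[0,0,0,0,0,-0.19,-1],[0,0,0,0,0,-0.19,-1],[0,0,0,0,0,-0.19,-1],[0,0,0,0,0,-0.19,-1],[-0.0123,-0.0779,0,0,0,0,-1],[-0.0123,-0.1079,0,0,0,0,-1],[-0.0123,-0.1079,0,0,0,0,-1],[-0.0123,-0.1079,0,0,0,0,-1],[-0.0123,-0.1079,0,0,0,0,-1],[-0.0123,-0.1079,0,0,0,0,-1],[-0.0123,-0.1079,0,0,0,0,-1],[-0.0123,-0.0979,0,0,0,0,-1],[-0.0126,-0.0579,0,0,0,0,-1],[0,0,0.1,0,0,0,-1],[0,0,0.1,0,0,0,-1],[0,0,0.03,0,0,0,-1],[0,0,0,0,0,0,-1]]'; python3 - <<'E'
from h import *
to(*box(31,33),49.8,171.2)
E
```

```text
time: 48.95
tcp_pos: [569.6, 31.0, 96.0]
eef_rot: [[-0.988, 0.153, -0.003], [0.153, 0.988, -0.0], [0.003, -0.001, -1.0]]
ft_force: [-0.1, 0.3, -0.3]
opening: 39.2
gripper_force: 30.0
tcp [569.6  31.   96. ] F [-0.1  0.3 -0.3] op 39.2 t 49.0 | shift [-0.0025  0.0005  0.1154] turn [-0.0009 -0.0042  0.0003]
```

```bash
python3 -m handwheel '[[-0.0025,0.001,0.055,0,0,0,-1],[0,0,0.046,0,0,0,-1],[0,0,0.0144,0,0,0,-1],[0,0,0,0,0,0,-1],[0,0,0,0,0,0,0.05],[0,0,0,0,0,0,0.05],[0,0,0,0,0,0,0.05],[0,0,-0.03,0,0,0,0.05],[0,0,-0.12,0,0,0,0.2],[0,0,-0.15,0,0,0,0.25],[0,0,-0.08,0,0,0,0.25],[0,0,0,0,0,0,0.25]]'; python3 - <<'E'
from h import *
c=cal('top');t=cams.grab_frame('top')
for p in plates(t,c,6,roi=(100,200,225,345)):print(p)
to(459.5,410,200,171.2)
E
```

```text
time: 50.45
tcp_pos: [573.2, 31.3, 207.2]
eef_rot: [[-0.988, 0.153, 0.008], [0.153, 0.988, 0.0], [-0.008, 0.001, -1.0]]
ft_force: [0.7, -0.3, -1.2]
opening: 56.9
gripper_force: 0.0
(460.8, 411.8, 45.6, 45.5, 28.7, (np.float64(136.0), np.float64(291.0)))
tcp [571.9  31.2 204.8] F [ 0.6 -0.1 -0.2] op 57.1 t 50.5 | shift [0.4225 0.8928 0.0112] turn [0.0006 0.004  0.0003]
```

```bash
python3 -m handwheel '[[0.0469,0.0692,0,0,0,0,0.25],[0.0469,0.1072,0,0,0,0,0.25],[0.0469,0.1072,0,0,0,0,0.25],[0.0469,0.1072,0,0,0,0,0.25],[0.0469,0.1072,0,0,0,0,0.25],[0.0469,0.1072,0,0,0,0,0.25],[0.0469,0.1072,0,0,0,0,0.25],[0.0469,0.1072,0,0,0,0,0.25],[0.0473,0.0732,0,0,0,0,0.25],[0,0,0,0,0,-0.207,0.25],[0,0,0,0,0,-0.207,0.25],[0,0,0,0,0,-0.207,0.25],[0,0,0,0,0,-0.207,0.25],[0,0,0,0,0,0,0.25],[0,0,0,0,0,0,0.25]]'; python3 - <<'E'
from h import *
c=cal('wrist');g=topcam('wrist','w8')
for p in plates(g,c,6,900):
    if 36<p[2]<46: print(p);q=p
c=cal('top');t=cams.grab_frame('top')
print('tt',plates(t,c,41,30,(240,210,330,310)))
to(q[0],q[1],12.8,q[4]+180)
E
```

```text
time: 52.38
tcp_pos: [458.7, 409.7, 202.2]
eef_rot: [[-0.88, -0.475, -0.001], [-0.475, 0.88, -0.001], [0.002, -0.0, -1.0]]
ft_force: [0.1, -0.9, 0.8]
opening: 57.1
gripper_force: 0.0
(615.0, 601.5, 37.2, 430.4, 28.2, (np.float64(409.0), np.float64(433.0)))
(459.2, 409.9, 42.8, 42.1, 29.1, (np.float64(319.0), np.float64(211.0)))
tt [(501.2, -21.7, 36.2, 36.2, 80.5, (np.float64(300.0), np.float64(271.0))), (563.3, -31.3, 36.4, 36.3, 81.4, (np.float64(303.0), np.float64(246.0))), (573.6, 34.1, 36.2, 36.3, 88.6, (np.float64(278.0), np.float64(243.0)))]
tcp [458.9 409.8 202.7] F [ 1.  -0.   0.2] op 56.7 t 52.5 | shift [-0.0011 -0.      0.4748] turn [-0.0003 -0.0012 -0.0159]
```

```bash
python3 -m handwheel '[[-0.001,0,0.05,0,0,-0.016,0.25],[0,0,0.12,0,0,0,0.25],[0,0,0.12,0,0,0,0.25],[0,0,0.11,0,0,0,0.25],[0,0,0.053,0,0,0,0.25],[0,0,0.022,0,0,0,0.25],[0,0,0,0,0,0,0.25],[0,0,0,0,0,0,-1],[0,0,0,0,0,0,-1],[0,0,0,0,0,0,-1],[0,0,0,0,0,0,-1]]'; python3 -m handwheel '[[0,0,-0.03,0,0,0,-1],[0,0,-0.1,0,0,0,-1],[0,0,-0.15,0,0,0,-1],[0,0,-0.12,0,0,0,-1],[0,0,-0.04,0,0,0,-1],[0,0,0,0,0,0,-1]]'; python3 - <<'E'
from h import *
to(*box(-31,33),200,171.2,True)
E
```

```text
time: 53.85
tcp_pos: [459.9, 410.6, 14.2]
eef_rot: [[-0.873, -0.488, 0.001], [-0.488, 0.873, 0.001], [-0.002, 0.0, -1.0]]
ft_force: [-0.2, -0.3, 5.4]
opening: 39.3
gripper_force: 30.0
time: 54.6
tcp_pos: [459.5, 410.2, 189.7]
eef_rot: [[-0.873, -0.488, 0.001], [-0.488, 0.873, 0.001], [-0.001, 0.0, -1.0]]
ft_force: [-0.2, 0.1, -0.8]
opening: 39.6
gripper_force: 30.0
tcp [459.5 410.2 189.7] F [-0.2  0.1 -0.8] op 39.6 t 54.6 | shift [-0.2642 -0.8942 -0.0257] turn [7.000e-04 1.400e-03 8.442e-01]
```

```bash
python3 -m handwheel '[[0,0,0,0,0,0.211,-1],[0,0,0,0,0,0.211,-1],[0,0,0,0,0,0.211,-1],[0,0,0,0,0,0.211,-1],[-0.0294,-0.0794,0,0,0,0,-1],[-0.0294,-0.1094,0,0,0,0,-1],[-0.0294,-0.1094,0,0,0,0,-1],[-0.0294,-0.1094,0,0,0,0,-1],[-0.0294,-0.1094,0,0,0,0,-1],[-0.0294,-0.1094,0,0,0,0,-1],[-0.0294,-0.1094,0,0,0,0,-1],[-0.0294,-0.0994,0,0,0,0,-1],[-0.029,-0.0584,0,0,0,0,-1],[0,0,0.1,0,0,0,-1],[0,0,0.1,0,0,0,-1],[0,0,0.03,0,0,0,-1],[0,0,0,0,0,0,-1]]'; python3 - <<'E'
from h import *
to(*box(-31,33),49.6,171.2)
E
```

```text
time: 56.72
tcp_pos: [508.4, 40.8, 96.0]
eef_rot: [[-0.988, 0.153, -0.003], [0.153, 0.988, -0.0], [0.003, -0.001, -1.0]]
ft_force: [0.3, 0.8, 0.3]
opening: 39.1
gripper_force: 30.0
tcp [508.4  40.8  96. ] F [0.3 0.8 0.3] op 39.1 t 56.7 | shift [-0.0025 -0.0002  0.1159] turn [-0.001  -0.0041  0.0004]
```

```bash
python3 -m handwheel '[[-0.0025,0,0.055,0,0,0,-1],[0,0,0.046,0,0,0,-1],[0,0,0.0149,0,0,0,-1],[0,0,0,0,0,0,-1],[0,0,0,0,0,0,0.05],[0,0,0,0,0,0,0.05],[0,0,0,0,0,0,0.05],[0,0,-0.03,0,0,0,0.05],[0,0,-0.12,0,0,0,0.2],[0,0,-0.15,0,0,0,1],[0.08,-0.04,-0.1,0,0,0,1],[0.1,-0.04,-0.1,0,0,0,1],[0,0,0,0,0,0,1],[0,0,0,0,0,0,1]]'; python3 - <<'E'
from h import *
c=cal('wrist');g=topcam('wrist','w9')
for p in plates(g,c,41,300):
    if p[2]<60 and p[3]<60:print(p)
c=cal('top');t=topcam('top','t9')
print('tt',plates(t,c,41,30,(240,210,330,310)));print(plates(t,c,6,roi=(100,200,225,345)))
print('w')
E
```

```text
time: 58.48
tcp_pos: [434.3, 20.1, 251.1]
eef_rot: [[-0.988, 0.153, 0.001], [0.153, 0.988, 0.0], [-0.001, 0.0, -1.0]]
ft_force: [-0.1, -0.5, 0.0]
opening: 91.2
gripper_force: 0.0
(563.5, 33.7, 39.3, 25.2, 81.2, (np.float64(352.0), np.float64(331.0)))
(553.2, -32.2, 39.5, 25.2, 81.2, (np.float64(284.0), np.float64(331.0)))
(509.0, 41.8, 39.8, 40.5, 81.2, (np.float64(353.0), np.float64(280.0)))
(498.8, -23.8, 39.1, 40.5, 81.2, (np.float64(283.0), np.float64(280.0)))
tt [(501.4, -22.4, 33.3, 38.4, 88.7, (np.float64(302.0), np.float64(270.0))), (514.6, 43.9, 38.3, 30.8, 88.6, (np.float64(274.0), np.float64(265.0))), (563.0, -31.3, 36.4, 36.9, 81.4, (np.float64(303.0), np.float64(246.0))), (573.6, 34.1, 36.2, 36.3, 88.6, (np.float64(278.0), np.float64(243.0)))]
[]
w
```

View pics/w9.png

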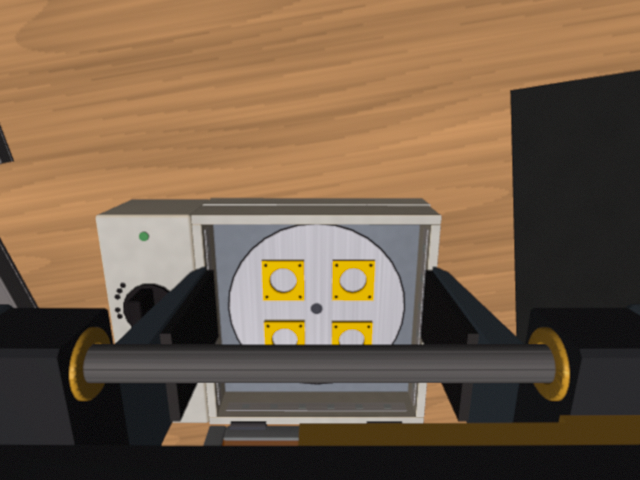

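All four fresh plates sit square and flat on the turntable at (283,280), (353,280), (284,331) and (352,331), and the mat is empty. Now closing the lid.

```bash
python3 -m handwheel '[[0,0,-0.1,0,0,0.2,-0.4],[0,0,-0.08,0,0,0.2,-0.4],[0,0,0,0,0,0.2,-0.4],[0,0,0,0,0,0.2,-0.4],[0,0,0,0,0,0.2,-0.4],[0,0,0,0,0,0.2,-0.4],[0,0,0,0,0,0.2,-0.4],[0,0,0,0,0,0.2,-0.4],[0,0,0,0,0,0.2,-0.4],[0,0,0,0,0,0.2,-0.4],[0,0,0,0,0,0,-0.4]]'; python3 - <<'E'
from h import *
to(690,-21.3,325,81.2)
E
```

```text
time: 59.95
tcp_pos: [434.6, 20.2, 321.6]
eef_rot: [[0.151, 0.989, -0.003], [0.989, -0.151, -0.0], [-0.001, -0.003, -1.0]]
ft_force: [-0.8, 0.3, 0.6]
opening: 27.3
gripper_force: 0.0
tcp [434.6  20.2 321.6] F [-0.8  0.3  0.6] op 27.3 t 60.0 | shift [-0.0063  0.6468 -0.0104] turn [-0.0035  0.0007  0.0029]
```

```bash
python3 -m handwheel '[[-0.0009,0.0768,-0.0104,0,0,0,-0.4],[-0.0009,0.1,0,0,0,0,-0.4],[-0.0009,0.1,0,0,0,0,-0.4],[-0.0009,0.1,0,0,0,0,-0.4],[-0.0009,0.1,0,0,0,0,-0.4],[-0.0009,0.1,0,0,0,0,-0.4],[-0.0009,0.07,0,0,0,0,-0.4],[0,0,0,0,0,0,-0.4],[0,0,0,0,0,0,-0.4]]'; python3 - <<'E'
from h import *
to(690,-21.3,248.5,81.2)
c=cal('wrist');topcam('wrist','w10')
t=cal('top');topcam('top','t10')
E
```

```text
time: 61.08
tcp_pos: [688.9, -21.8, 326.2]
eef_rot: [[0.151, 0.988, -0.002], [0.988, -0.151, 0.0], [-0.0, -0.002, -1.0]]
ft_force: [-0.4, 0.4, 0.2]
opening: 27.2
gripper_force: 0.0
tcp [688.9 -21.8 326.2] F [-0.4  0.4  0.2] op 27.2 t 61.1 | shift [0.0016 0.0029 0.1942] turn [-0.0027  0.0003  0.002 ]
```

View pics/w10.png

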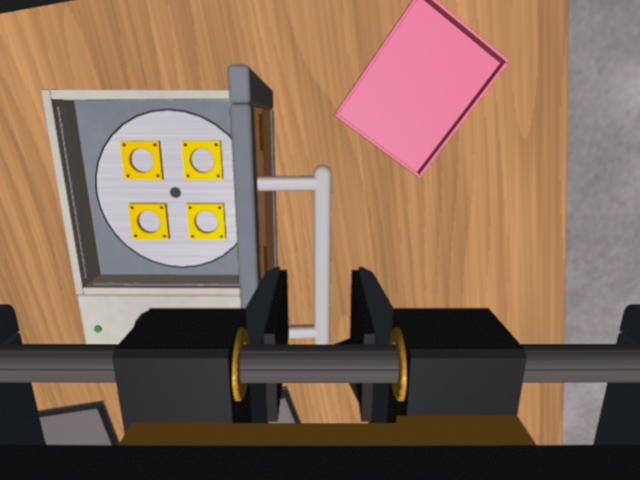

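The handle is centred between the fingers (column ~321). Descending, gripping, then the reverse arc.

```bash
python3 -m handwheel '[[0,0.003,0.05,0,0,0,-0.4],[0,0,0.07,0,0,0,-0.4],[0,0,0.054,0,0,0,-0.4],[0,0,0.02,0,0,0,-0.4],[0,0,0,0,0,0,-1],[0,0,0,0,0,0,-1],[0,0,0,0,0,0,-1],[0,0,0,0,0,0,-1],[0,0,0,0,0,0,-1]]'; python3 -m handwheel '[[0,-0.016,-0.004,0,0,0,-1],[0,-0.04,-0.009,0,0,0,-1],[0,-0.041,-0.005,0,0,0,-1],[0,-0.041,-0.002,0,0,0,-1],[0,-0.041,0.002,0,0,0,-1],[0,-0.041,0.006,0,0,0,-1],[0,-0.04,0.009,0,0,0,-1],[0,-0.039,0.013,0,0,0,-1],[0,-0.038,0.016,0,0,0,-1],[0,-0.037,0.019,0,0,0,-1]]'
```

```text
time: 62.3
tcp_pos: [691.1, -22.2, 250.7]
eef_rot: [[0.153, 0.988, 0.002], [0.988, -0.153, -0.0], [0.0, 0.002, -1.0]]
ft_force: [-0.1, 0.9, 5.7]
opening: 8.9
gripper_force: 30.0
time: 63.55
tcp_pos: [543.4, 1.0, 231.8]
eef_rot: [[0.153, 0.988, 0.004], [0.988, -0.153, 0.0], [0.001, 0.004, -1.0]]
ft_force: [3.9, 0.0, 1.3]
opening: 9.5
gripper_force: 30.0
```

```bash
python3 -m handwheel '[[0,-0.035,0.022,0,0,0,-1],[0,-0.033,0.025,0,0,0,-1],[0,-0.03,0.028,0,0,0,-1],[0,-0.028,0.031,0,0,0,-1],[0,-0.025,0.033,0,0,0,-1],[0,-0.022,0.035,0,0,0,-1],[0,-0.019,0.037,0,0,0,-1],[0,-0.016,0.038,0,0,0,-1],[0,-0.01,0.029,0,0,0,-1],[0,-0.004,0.01,0,0,0,-1],[0,0,0,0,0,0,-1]]'; python3 -c "
from h import *
to(*box(-81,0),112,81.2)"
```

```text
time: 64.92
tcp_pos: [455.8, 14.7, 115.8]
eef_rot: [[0.153, 0.988, 0.001], [0.988, -0.153, 0.001], [0.001, 0.001, -1.0]]
ft_force: [5.0, 4.0, -4.9]
opening: 9.4
gripper_force: 30.0
tcp [455.8  14.7 115.8] F [ 5.   4.  -4.9] op 9.4 t 64.9 | shift [ 0.0017 -0.0029  0.0095] turn [ 0.0017 -0.0014 -0.0002]
```

```bash
python3 -m handwheel '[[0,-0.001,0.006,0,0,0,-1],[0,0,0,0,0,0,-1]]';  python3 -m handwheel '[[0,0,0.007,0,0,0,-1],[0,0,0,0,0,0,-1]]'
```

```text
time: 65.18
tcp_pos: [455.3, 14.8, 113.7]
eef_rot: [[0.153, 0.988, 0.001], [0.988, -0.153, 0.001], [0.001, 0.001, -1.0]]
ft_force: [3.3, 4.9, -1.3]
opening: 9.3
gripper_force: 30.0
time: 65.42
tcp_pos: [454.5, 14.9, 110.8]
eef_rot: [[0.153, 0.988, -0.0], [0.988, -0.153, 0.001], [0.001, -0.001, -1.0]]
ft_force: [1.9, 4.2, -0.0]
opening: 9.4
gripper_force: 30.0
```

```bash
python3 -m handwheel '[[0,0,0.007,0,0,0,-1],[0,0,0,0,0,0,-1]]';  python3 -m handwheel '[[0,0,0.007,0,0,0,-1],[0,0,0,0,0,0,-1]]'; python3 -c "
from h import *
topcam('side','s4')
g=cv2.imread('pics/s4.png')[200:340,220:420];cv2.imwrite('pics/s4c.png',cv2.resize(g,None,fx=4,fy=4,interpolation=cv2.INTER_CUBIC))"
```

```text
time: 65.68
tcp_pos: [454.4, 14.9, 109.7]
eef_rot: [[0.153, 0.988, -0.0], [0.988, -0.153, 0.001], [0.001, -0.0, -1.0]]
ft_force: [-2.3, 5.7, 14.0]
opening: 9.4
gripper_force: 30.0
time: 65.92
tcp_pos: [454.4, 14.9, 109.4]
eef_rot: [[0.153, 0.988, 0.001], [0.988, -0.153, 0.001], [0.001, 0.0, -1.0]]
ft_force: [-8.3, 5.3, 33.7]
opening: 9.0
gripper_force: 30.0
```

View pics/s4c.png

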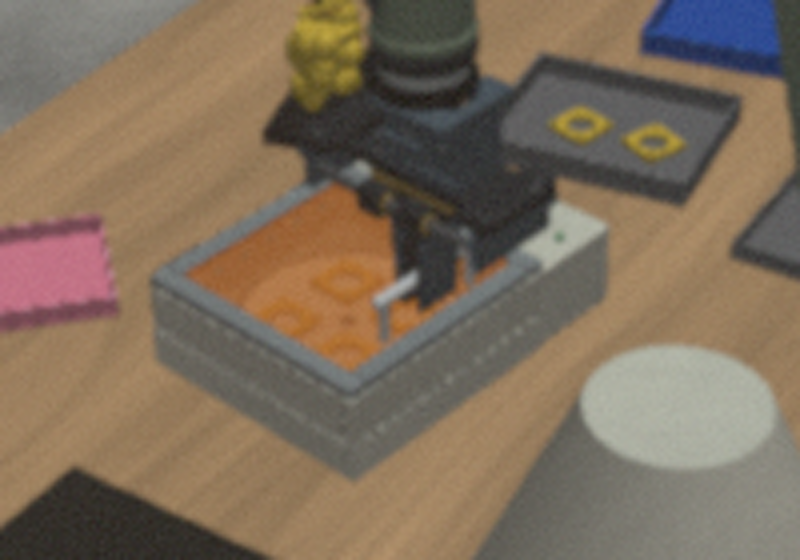

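The lid is down on its stop: force climbed to 34 N with no further travel. Both cured plates lie flat in the tray. Releasing and going to the dial.

```bash
python3 -m handwheel '[[0,0,0,0,0,0,-0.1],[0,0,0,0,0,0,-0.1],[0,0,0,0,0,0,-0.1],[0,0,-0.04,0,0,0,-0.1],[0,0,-0.1,0,0,0,-0.1],[0,0,-0.1,0,0,0,-0.1],[0,0,-0.05,0,0,0,-0.1],[0,0,0,0,0,-0.2,-0.1],[0,0,0,0,0,-0.2,-0.1],[0,0,0,0,0,-0.2,-0.1],[0,0,0,0,0,-0.2,-0.1],[0,0,0,0,0,-0.2,-0.1],[0,0,0,0,0,-0.2,-0.1],[0,0,0,0,0,-0.2,-0.1],[0,0,0,0,0,-0.2,-0.1],[0,0,0,0,0,-0.2,-0.1],[0,0,0,0,0,-0.2,-0.1],[0,0,0,0,0,0,-0.1]]'; python3 -c "
from h import *
to(*box(-20,-143),225,171.2)"
```

```text
time: 68.22
tcp_pos: [454.3, 14.1, 220.8]
eef_rot: [[-0.988, 0.155, -0.002], [0.155, 0.988, -0.0], [0.002, -0.001, -1.0]]
ft_force: [-0.0, 0.0, 0.4]
opening: 41.2
gripper_force: 0.0
tcp [454.3  14.1 220.8] F [-0.   0.   0.4] op 41.2 t 68.2 | shift [-0.1536 -0.3534 -0.0105] turn [-0.0008 -0.0021 -0.0023]
```

```bash
python3 -m handwheel '[[-0.0384,-0.0884,0,0,0,0,-0.1],[-0.0384,-0.0884,0,0,0,0,-0.1],[-0.0384,-0.0884,0,0,0,0,-0.1],[-0.0384,-0.0882,0,0,0,0,-0.1],[0,0,0,0,0,0,-0.1],[0,0,0,0,0,0,-0.1]]'; python3 - <<'E'
from h import *
to(*box(-20,-143),98.5,171.2)
g=topcam('wrist','w11');cv2.imwrite('pics/w11c.png',g[0:400,80:560,::-1])
E
```

```text
time: 68.97
tcp_pos: [493.3, -134.4, 221.0]
eef_rot: [[-0.988, 0.155, -0.001], [0.155, 0.988, 0.001], [0.001, 0.001, -1.0]]
ft_force: [-0.3, 1.1, -0.6]
opening: 41.0
gripper_force: 0.0
tcp [ 493.3 -134.4  221. ] F [-0.3  1.1 -0.6] op 41.0 t 69.0 | shift [-3.000e-04 -1.800e-03  3.061e-01] turn [ 0.0007 -0.0019 -0.0021]
```

View pics/w11c.png

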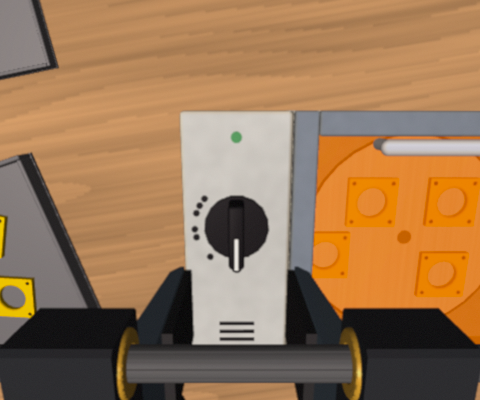

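The dial is at off. But through the lid, one plate now sits at crop (325,255), out of the grid, so it has been knocked. Measuring it.

```bash
python3 - <<'E'
from h import *
c=cal('wrist');o=np.array([80,0])
P=p2w(c,np.array([(371,202),(452,202),(441,273),(325,255),(404,237),(342,233),(347,275)])+o,41)
a=np.radians(BY);R=np.array([[np.cos(a),-np.sin(a)],[np.sin(a),np.cos(a)]])
print(((P[:,:2]-B0)@R).round(1))
g=cams.grab_frame('wrist');cr=g[120:330,340:640];cv2.imwrite('pics/w12.png',cv2.resize(cr,None,fx=2.6,fy=2.6,interpolation=cv2.INTER_CUBIC)[:,:,::-1])
E
```

```text
[[-31.  -32.7]
 [-31.   34. ]
 [ 31.3  33.3]
 [ 14.8 -67.9]
 [ -1.1  -2.3]
 [ -4.7 -54.7]
 [ 33.  -47.8]]
```

View pics/w12.png

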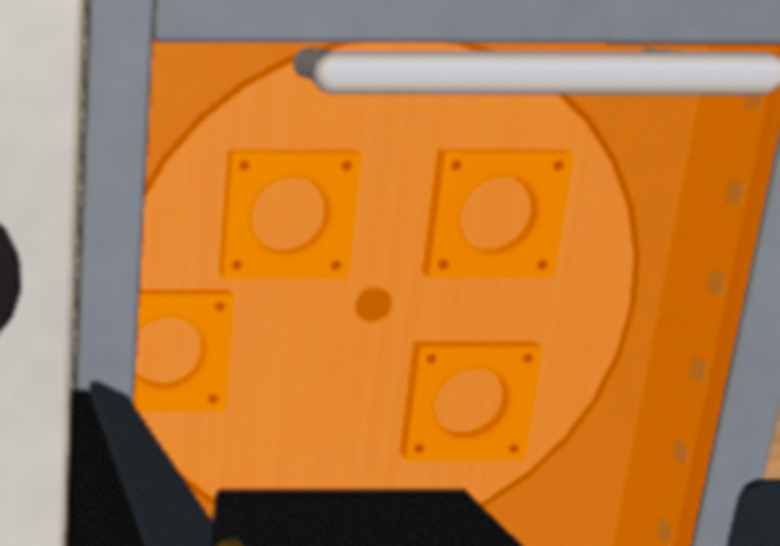

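The knocked plate is at about box (14,-70), so its corner overhangs the turntable. The dial is still off, so I'll reopen the lid and put the plate back.

```bash
python3 -m handwheel '[[0.0384,0.0884,0,0,0,0,-0.1],[0.0384,0.0884,0,0,0,0,-0.1],[0.0384,0.0884,0,0,0,0,-0.1],[0.0384,0.0882,0,0,0,0,-0.1],[0,0,0,0,0,0.2,-0.1],[0,0,0,0,0,0.2,-0.1],[0,0,0,0,0,0.2,-0.1],[0,0,0,0,0,0.2,-0.1],[0,0,0,0,0,0.2,-0.1],[0,0,0,0,0,0.2,-0.1],[0,0,0,0,0,0.2,-0.1],[0,0,0,0,0,0.2,-0.1],[0,0,0,0,0,0.2,-0.1],[0,0,0,0,0,0.2,-0.1],[0,0,0,0,0,0,-0.1]]'; python3 -c "
from h import *
to(*box(-81,0),112,81.2)"
```

```text
time: 70.95
tcp_pos: [454.2, 15.0, 221.5]
eef_rot: [[0.15, 0.989, 0.0], [0.989, -0.15, -0.0], [-0.0, 0.0, -1.0]]
ft_force: [-0.3, 0.2, -0.8]
opening: 40.8
gripper_force: 0.0
tcp [454.2  15.  221.5] F [-0.3  0.2 -0.8] op 40.8 t 71.0 | shift [0.0016 0.0011 0.2738] turn [0.     0.     0.0037]
```

```bash
python3 -m handwheel '[[0.0016,0.0011,0.06,0,0,0,-0.1],[0,0,0.06,0,0,0,-0.1],[0,0,0.06,0,0,0,-0.1],[0,0,0.063,0,0,0,-0.1],[0,0,0.03,0,0,0,-0.1],[0,0,0,0,0,0,-1],[0,0,0,0,0,0,-1],[0,0,0,0,0,0,-1],[0,0,0,0,0,0,-1],[0,0,0,0,0,0,-1],[0,0,0,0,0,0,-1]]'; python3 -m handwheel '[[0,0.004,-0.016,0,0,0,-1],[0,0.01,-0.031,0,0,0,-1],[0,0.016,-0.038,0,0,0,-1],[0,0.019,-0.037,0,0,0,-1],[0,0.022,-0.035,0,0,0,-1],[0,0.025,-0.033,0,0,0,-1],[0,0.028,-0.031,0,0,0,-1],[0,0.03,-0.028,0,0,0,-1],[0,0.033,-0.025,0,0,0,-1],[0,0.035,-0.022,0,0,0,-1],[0,0.037,-0.019,0,0,0,-1],[0,0.038,-0.016,0,0,0,-1]]'; python3 -m handwheel '[[0,0.039,-0.012,0,0,0,-1],[0,0.04,-0.008,0,0,0,-1],[0,0.041,-0.004,0,0,0,-1],[0,0.041,-0.001,0,0,0,-1],[0,0.041,0.003,0,0,0,-1],[0,0.041,0.006,0,0,0,-1],[0,0.04,0.009,0,0,0,-1],[0,0.032,0.009,0,0,0,-1],[0,0.024,0.008,0,0,0,-1],[0,0,0,0,0,0,-1]]'
```

```text
time: 72.32
tcp_pos: [454.4, 15.0, 112.8]
eef_rot: [[0.153, 0.988, -0.001], [0.988, -0.153, 0.0], [0.0, -0.001, -1.0]]
ft_force: [-4.1, 0.5, 5.7]
opening: 9.4
gripper_force: 30.0
time: 73.82
tcp_pos: [571.1, -3.3, 247.9]
eef_rot: [[0.153, 0.988, -0.002], [0.988, -0.153, 0.0], [-0.0, -0.002, -1.0]]
ft_force: [-7.2, 1.5, 8.3]
opening: 8.7
gripper_force: 30.0
time: 75.08
tcp_pos: [708.9, -24.7, 241.1]
eef_rot: [[0.153, 0.988, 0.005], [0.988, -0.153, -0.001], [-0.0, 0.005, -1.0]]
ft_force: [3.3, -2.0, 3.4]
opening: 9.2
gripper_force: 30.0
```

```bash
python3 -m handwheel '[[0,0,0,0,0,0,-0.4],[0,0,0,0,0,0,-0.4],[0,0,0,0,0,0,-0.4],[0,0,-0.05,0,0,0,-0.4],[0,0,-0.1,0,0,0,-0.4],[0,0,-0.05,0,0,0,-0.4],[-0.02,-0.07,0,0,0,0,0.6],[-0.03,-0.1,0,0,0,0,0.6],[-0.04,-0.1,0,0,0,0,0.6],[-0.04,-0.1,0,0,0,0,0.6],[-0.04,-0.06,0,0,0,0,0.6],[0,0,0,0,0,0,0.6],[0,0,0,0,0,0,0.6]]'; python3 - <<'E'
from h import *
c=cal('wrist');g=topcam('wrist','w13')
a=np.radians(BY);R=np.array([[np.cos(a),-np.sin(a)],[np.sin(a),np.cos(a)]])
for p in plates(g,c,41,300):
    if p[2]<60 and p[3]<60:print(((np.array(p[:2])-B0)@R).round(1),p)
c=cal('top');t=topcam('top','t13')
for p in plates(t,c,41,30,(240,210,335,310)):print('top',((np.array(p[:2])-B0)@R).round(1),p)
print(box(4,-72));to(*box(4,-72),47.5,81.2)
E
```

```text
time: 76.7
tcp_pos: [527.0, -64.7, 320.7]
eef_rot: [[0.153, 0.988, 0.001], [0.988, -0.153, 0.0], [0.0, 0.001, -1.0]]
ft_force: [0.8, 0.1, 0.3]
opening: 73.4
gripper_force: 0.0
[   5. -346.] (486.8, -339.5, 31.7, 39.0, 67.8, (np.float64(319.0), np.float64(414.0)))
[  63.5 -333.4] (546.5, -336.0, 41.1, 38.9, 77.3, (np.float64(367.0), np.float64(407.0)))
[ 15.3 -68.2] (539.5, -66.5, 39.5, 40.4, 81.2, (np.float64(330.0), np.float64(194.0)))
[-30.4 -32.1] (499.8, -23.9, 38.7, 39.6, 81.2, (np.float64(286.0), np.float64(160.0)))
[33.1 34.3] (572.8, 32.0, 39.3, 39.5, 81.2, (np.float64(349.0), np.float64(92.0)))
[-30.7  34.3] (509.7, 41.8, 39.3, 39.4, 81.2, (np.float64(285.0), np.float64(92.0)))
[527.73793331 -68.56438681]
tcp [527.2 -64.6 320.3] F [ 0.6 -0.1 -0.2] op 72.7 t 76.8 | shift [-0.0097  0.0028  0.682 ] turn [ 0.     -0.0002  0.0009]
```

View pics/w13.png

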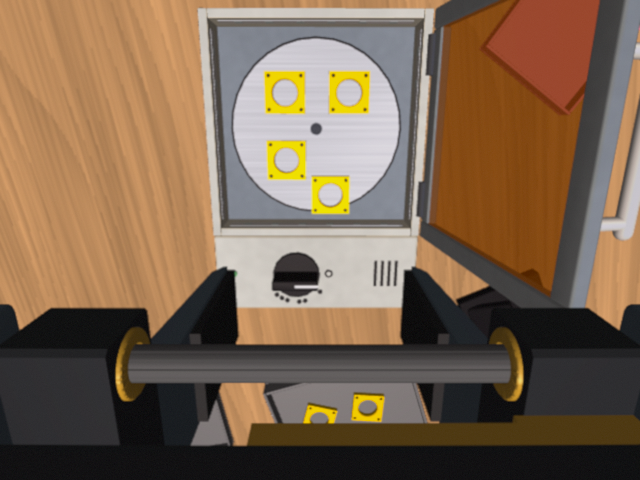

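The knocked plate is at (330,194), which is box (15,-68), still square; the other three are in place. Gripping it along box x.

```bash
python3 -m handwheel '[[-0.0097,0.0028,0.07,0,0,0,0.6],[0,0,0.12,0,0,0,0.6],[0,0,0.13,0,0,0,0.6],[0,0,0.13,0,0,0,0.6],[0,0,0.12,0,0,0,0.6],[0,0,0.05,0,0,0,0.6],[0,0,0,0,0,0,0.6],[0,0,0,0,0,0,0.6]]'; python3 -c "
from h import *
to(*box(4,-72),47.5,81.2)"
```

```text
time: 77.8
tcp_pos: [528.1, -68.9, 73.3]
eef_rot: [[0.152, 0.988, 0.002], [0.988, -0.152, -0.0], [-0.0, 0.002, -1.0]]
ft_force: [1.0, 0.8, 0.3]
opening: 73.4
gripper_force: 0.0
tcp [528.1 -68.9  73.3] F [1.  0.8 0.3] op 73.4 t 77.8 | shift [ 0.0007 -0.001   0.0645] turn [0.0023 0.     0.0006]
```

```bash
python3 -m handwheel '[[0,0,0.045,0,0,0,0.6],[0,0,0.0185,0,0,0,0.6],[0,0,0,0,0,0,0.6],[0,0,0,0,0,0,-1],[0,0,0,0,0,0,-1],[0,0,0,0,0,0,-1],[0,0,0,0,0,0,-1],[0,0,0,0,0,0,-1],[0,0,0,0,0,0,-1]]';  python3 -m handwheel '[[0,0,-0.03,0,0,0,-1],[0,0,-0.1,0,0,0,-1],[0,0,-0.12,0,0,0,-1],[0,0,-0.12,0,0,0,-1],[0,-0.04,-0.05,0,0,0,-1],[0.03,-0.08,0,0,0,0,-1],[0.03,-0.08,0,0,0,0,-1],[0.03,-0.06,0,0,0,0,-1],[0,0,0,0,0,-0.2,-1],[0,0,0,0,0,-0.2,-1],[0,0,0,0,0,-0.2,-1],[0,0,0,0,0,-0.2,-1],[0,0,0,0,0,-0.2,-1],[0,0,0,0,0,-0.2,-1],[0,0,0,0,0,-0.2,-1],[0,0,0,0,0,-0.2,-1],[0,0,0,0,0,-0.2,-1],[0,0,0,0,0,-0.2,-1],[0,0,0,0,0,0,-1]]'; python3 - <<'E'
from h import *
c=cal('wrist');g=topcam('wrist','w14');s=r.read_state();z=s['tcp_pos'][2]-8
for p in plates(g,c,z,1500):print(p)
to(*box(31,-33),z+8,171.2)
E
```

```text
time: 78.92
tcp_pos: [527.0, -69.0, 47.5]
eef_rot: [[0.153, 0.988, 0.001], [0.988, -0.153, -0.0], [-0.0, 0.001, -1.0]]
ft_force: [0.3, -0.6, 3.4]
opening: 39.1
gripper_force: 30.0
time: 81.3
tcp_pos: [429.2, -17.4, 215.6]
eef_rot: [[-0.988, 0.155, 0.0], [0.155, 0.988, -0.0], [-0.0, 0.0, -1.0]]
ft_force: [-0.8, -0.4, 0.2]
opening: 39.1
gripper_force: 30.0
(426.6, -16.2, 40.9, 41.4, 81.1, (np.float64(319.0), np.float64(298.0)))
tcp [429.3 -17.4 215.6] F [ 0.2 -0.5  0.2] op 39.2 t 81.3 | shift [-3.303e-01  9.700e-03  1.000e-04] turn [ 0.      0.0003 -0.0032]
```

```bash
python3 -m handwheel '[[-0.0675,0.0097,0,0,0,-0.003,-1],[-0.1,0,0,0,0,0,-1],[-0.1,0,0,0,0,0,-1],[-0.07,0,0,0,0,0,-1],[0,0,0,0,0,0,-1],[0,0,0.1,0,0,0,-1],[0,0,0.12,0,0,0,-1],[0,0,0.06,0,0,0,-1],[0,0,0.02,0,0,0,-1],[0,0,0,0,0,0,-1],[0,0,0,0,0,0,-1]]'; python3 -c "
from h import *
to(*box(34,-33),47.9,171.2)"
```

```text
time: 82.72
tcp_pos: [564.3, -34.1, 96.7]
eef_rot: [[-0.989, 0.151, 0.003], [0.151, 0.989, -0.0], [-0.003, 0.0, -1.0]]
ft_force: [-0.5, 0.3, 0.0]
opening: 39.6
gripper_force: 30.0
tcp [564.3 -34.1  96.7] F [-0.5  0.3  0. ] op 39.6 t 82.7 | shift [ 0.0023 -0.0017  0.1219] turn [0.0001 0.0033 0.0029]
```

```bash
python3 -m handwheel '[[0.0023,-0.0017,0.055,0,0,0.003,-1],[0,0,0.05,0,0,0,-1],[0,0,0.0165,0,0,0,-1],[0,0,0,0,0,0,-1],[0,0,0,0,0,0,0.05],[0,0,0,0,0,0,0.05],[0,0,0,0,0,0,0.05],[0,0,-0.03,0,0,0,0.05],[0,0,-0.12,0,0,0,0.2],[0,0,-0.15,0,0,0,0.25],[0.06,0.02,-0.08,0,0,0,1],[0.12,0.03,-0.05,0,0,0,1],[0.12,0.035,0,0,0,0,1],[0.03,0,0,0,0,0,1],[0,0,0,0,0,0,1]]'; python3 - <<'E'
from h import *
c=cal('wrist');g=topcam('wrist','w15')
a=np.radians(BY);R=np.array([[np.cos(a),-np.sin(a)],[np.sin(a),np.cos(a)]])
for n in('wrist','top'):
    c=cal(n);g=topcam(n,n+'16')
    for p in plates(g,c,41,30):
        q=(np.array(p[:2])-B0)@R
        if p[2]<60 and p[3]<60 and abs(q).max()<100:print(n,q.round(1),p[2:5])
to(708.9,-24.7,325,81.2,True)
E
```

```text
time: 84.6
tcp_pos: [437.4, 19.2, 219.4]
eef_rot: [[-0.988, 0.152, 0.002], [0.152, 0.988, -0.0], [-0.002, 0.0, -1.0]]
ft_force: [1.0, 0.5, -0.9]
opening: 91.3
gripper_force: 0.0
wrist [16.7 34.2] (39.8, 10.1, 81.2)
wrist [ 15.6 -32.1] (39.0, 12.1, 81.2)
wrist [-31.3  34.3] (39.6, 40.4, 81.2)
wrist [-36.  -29.9] (39.6, 41.0, 73.0)
top [-33.8 -28.3] (34.8, 36.6, 74.7)
top [-24.6  36.1] (35.9, 28.2, 89.3)
top [ 31.7 -28.8] (36.0, 36.2, 88.6)
top [33.6 36.5] (36.2, 36.3, 88.6)
tcp [438.7  18.9 218.7] F [ 0.1 -0.1 -0.8] op 91.3 t 84.8 | shift [-0.0043  0.6843 -0.2657] turn [9.0000e-04 1.1000e-03 1.9996e+00]
```

All four plates are on the turntable; the front-right one was nudged slightly, with its worst corner at about 75 mm of the 85 mm radius. Closing the lid again.

```bash
python3 -m handwheel '[[0,0,-0.1,0,0,0.2,-0.4],[0,0,-0.1,0,0,0.2,-0.4],[0,0,-0.066,0,0,0.2,-0.4],[0,0,0,0,0,0.2,-0.4],[0,0,0,0,0,0.2,-0.4],[0,0,0,0,0,0.2,-0.4],[0,0,0,0,0,0.2,-0.4],[0,0,0,0,0,0.2,-0.4],[0,0,0,0,0,0.2,-0.4],[0,0,0,0,0,0.2,-0.4],[0,0.0643,0,0,0,0,-0.4],[0,0.11,0,0,0,0,-0.4],[0,0.11,0,0,0,0,-0.4],[0,0.11,0,0,0,0,-0.4],[0,0.11,0,0,0,0,-0.4],[0,0.11,0,0,0,0,-0.4],[0,0.07,0,0,0,0,-0.4],[0,0,0,0,0,0,-0.4],[0,0,0,0,0,0,-0.4]]'; python3 - <<'E'
from h import *
to(708.9,-24.7,241.5,81.2)
c=cal('wrist');g=topcam('wrist','w17')
gg=cv2.cvtColor(g,cv2.COLOR_RGB2HSV);row=g[220:300:20,250:420].mean(0).mean(1);
for v in(200,240): print(v,[int(x) for x in g[v,270:380:4].mean(1)])
E
```

```text
time: 87.12
tcp_pos: [707.6, -22.9, 324.3]
eef_rot: [[0.153, 0.988, -0.002], [0.988, -0.153, 0.0], [-0.0, -0.002, -1.0]]
ft_force: [-0.4, -0.6, -0.6]
opening: 27.6
gripper_force: 0.0
tcp [707.6 -22.9 324.3] F [-0.4 -0.6 -0.6] op 27.6 t 87.1 | shift [-0.004   0.0043  0.2069] turn [-0.002   0.0003 -0.0003]
200 [134, 140, 143, 135, 137, 140, 134, 131, 134, 131, 131, 149, 187, 190, 184, 127, 131, 134, 134, 132, 129, 132, 124, 125, 124, 125, 127, 122]
240 [136, 149, 131, 144, 138, 141, 136, 136, 131, 135, 136, 147, 188, 191, 182, 129, 129, 130, 135, 139, 134, 138, 123, 127, 119, 126, 121, 129]
```

```bash
python3 -m handwheel '[[0,0.002,0.05,0,0,0,-0.4],[0,0,0.07,0,0,0,-0.4],[0,0,0.06,0,0,0,-0.4],[0,0,0.027,0,0,0,-0.4],[0,0,0,0,0,0,-1],[0,0,0,0,0,0,-1],[0,0,0,0,0,0,-1],[0,0,0,0,0,0,-1],[0,0,0,0,0,0,-1]]'; python3 -m handwheel '[[0,-0.024,-0.008,0,0,0,-1],[0,-0.032,-0.009,0,0,0,-1],[0,-0.04,-0.009,0,0,0,-1],[0,-0.041,-0.006,0,0,0,-1],[0,-0.041,-0.003,0,0,0,-1],[0,-0.041,0.001,0,0,0,-1],[0,-0.041,0.004,0,0,0,-1],[0,-0.04,0.008,0,0,0,-1],[0,-0.039,0.012,0,0,0,-1],[0,-0.038,0.016,0,0,0,-1],[0,-0.037,0.019,0,0,0,-1]]'; python3 -m handwheel '[[0,-0.035,0.022,0,0,0,-1],[0,-0.033,0.025,0,0,0,-1],[0,-0.03,0.028,0,0,0,-1],[0,-0.028,0.031,0,0,0,-1],[0,-0.025,0.033,0,0,0,-1],[0,-0.022,0.035,0,0,0,-1],[0,-0.019,0.037,0,0,0,-1],[0,-0.016,0.038,0,0,0,-1],[0,-0.01,0.029,0,0,0,-1],[0,-0.004,0.01,0,0,0,-1],[0,0,0,0,0,0,-1]]'
```

```text
time: 88.3
tcp_pos: [709.1, -22.7, 243.8]
eef_rot: [[0.153, 0.988, 0.003], [0.988, -0.153, -0.0], [0.0, 0.003, -1.0]]
ft_force: [0.4, -0.3, 5.4]
opening: 9.3
gripper_force: 30.0
time: 89.68
tcp_pos: [546.0, 2.9, 233.0]
eef_rot: [[0.153, 0.988, 0.005], [0.988, -0.153, 0.0], [0.001, 0.005, -1.0]]
ft_force: [2.3, 2.5, 2.9]
opening: 9.1
gripper_force: 30.0
time: 91.05
tcp_pos: [456.7, 16.8, 116.4]
eef_rot: [[0.153, 0.988, -0.001], [0.988, -0.153, 0.001], [0.001, -0.002, -1.0]]
ft_force: [-0.6, 5.3, -2.9]
opening: 9.2
gripper_force: 30.0
```

```bash
python3 -m handwheel '[[0,-0.003,0.009,0,0,0,-1],[0,0,0.007,0,0,0,-1],[0,0,0,0,0,0,-1]]'; python3 -m handwheel '[[0,0,0.006,0,0,0,-1],[0,0,0,0,0,0,-1]]';python3 -m handwheel '[[0,0,0.005,0,0,0,-1],[0,0,0,0,0,0,-1]]'
```

```text
time: 91.42
tcp_pos: [455.1, 17.1, 110.2]
eef_rot: [[0.154, 0.988, -0.002], [0.988, -0.154, 0.001], [0.001, -0.003, -1.0]]
ft_force: [-3.3, 6.2, -0.4]
opening: 9.2
gripper_force: 30.0
time: 91.68
tcp_pos: [454.7, 17.1, 108.4]
eef_rot: [[0.154, 0.988, -0.003], [0.988, -0.154, 0.002], [0.001, -0.003, -1.0]]
ft_force: [-5.0, 6.5, 5.9]
opening: 9.3
gripper_force: 30.0
time: 91.92
tcp_pos: [454.7, 17.1, 108.2]
eef_rot: [[0.154, 0.988, -0.002], [0.988, -0.154, 0.002], [0.001, -0.003, -1.0]]
ft_force: [-9.4, 5.3, 20.9]
opening: 9.2
gripper_force: 30.0
```

The lid is on its stop. Release, then back to the dial.

```bash
python3 -m handwheel '[[0,0,0,0,0,0,-0.1],[0,0,0,0,0,0,-0.1],[0,0,0,0,0,0,-0.1],[0,0,-0.04,0,0,0,-0.1],[0,0,-0.1,0,0,0,-0.1],[0,0,-0.1,0,0,0,-0.1],[0,0,-0.05,0,0,0,-0.1],[0,0,0,0,0,-0.2,-0.1],[0,0,0,0,0,-0.2,-0.1],[0,0,0,0,0,-0.2,-0.1],[0,0,0,0,0,-0.2,-0.1],[0,0,0,0,0,-0.2,-0.1],[0,0,0,0,0,-0.2,-0.1],[0,0,0,0,0,-0.2,-0.1],[0,0,0,0,0,-0.2,-0.1],[0,0,0,0,0,-0.2,-0.1],[0,0,0,0,0,-0.2,-0.1],[0,0,0,0,0,0,-0.1]]';python3 -m handwheel '[[-0.0384,-0.09,0,0,0,0,-0.1],[-0.0384,-0.09,0,0,0,0,-0.1],[-0.0384,-0.09,0,0,0,0,-0.1],[-0.0384,-0.09,0,0,0,0,-0.1],[0,0,0,0,0,0,-0.1],[0,0,0,0,0,0,-0.1]]'; python3 - <<'E'
from h import *
to(*box(-20,-143),98.5,171.2)
g=topcam('wrist','w18');c=cal('wrist')
cv2.imwrite('pics/w18c.png',g[0:400,80:640,::-1])
E
```

```text
time: 94.18
tcp_pos: [456.0, 16.2, 221.9]
eef_rot: [[-0.988, 0.155, -0.001], [0.155, 0.988, -0.0], [0.0, -0.0, -1.0]]
ft_force: [-0.2, 0.8, -0.3]
opening: 41.1
gripper_force: 0.0
time: 94.92
tcp_pos: [494.3, -135.0, 221.9]
eef_rot: [[-0.988, 0.155, -0.001], [0.155, 0.988, 0.001], [0.001, 0.001, -1.0]]
ft_force: [-0.6, 0.4, -1.0]
opening: 41.3
gripper_force: 0.0
tcp [ 494.3 -135.   221.9] F [-0.6  0.4 -1. ] op 41.3 t 94.9 | shift [ 0.0025 -0.0007  0.3085] turn [ 0.0006 -0.0014 -0.0021]
```

View pics/w18c.png

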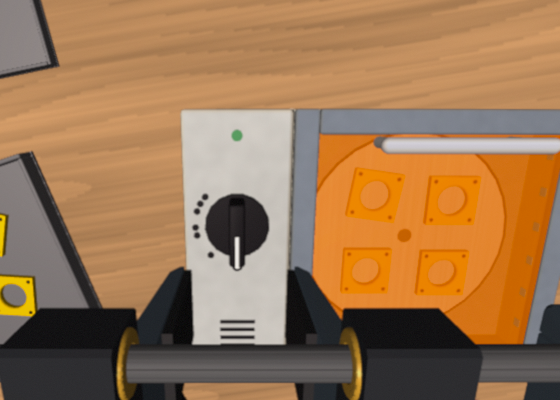

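All four plates are on the turntable, the lid is shut and the dial is at off. Gripping the dial and turning it 80° clockwise.

```bash
python3 -m handwheel '[[0.0025,0,0.06,0,0,0,-0.1],[0,0,0.06,0,0,0,-0.1],[0,0,0.06,0,0,0,-0.1],[0,0,0.06,0,0,0,-0.1],[0,0,0.0455,0,0,0,-0.1],[0,0,0.023,0,0,0,-0.1],[0,0,0,0,0,0,-1],[0,0,0,0,0,0,-1],[0,0,0,0,0,0,-1],[0,0,0,0,0,0,-1],[0,0,0,0,0,0,-1]]'
python3 -m handwheel '[[0,0,0,0,0,0.1,-1],[0,0,0,0,0,0.178,-1],[0,0,0,0,0,0.178,-1],[0,0,0,0,0,0.178,-1],[0,0,0,0,0,0.178,-1],[0,0,0,0,0,0.178,-1],[0,0,0,0,0,0.178,-1],[0,0,0,0,0,0.178,-1],[0,0,0,0,0,0.178,-1],[0,0,0,0,0,0.178,-1],[0,0,0,0,0,0.078,-1],[0,0,0,0,0,0,-1],[0,0,0,0,0,0,-1]]'
python3 -m handwheel '[[0,0,0,0,0,0,-0.1],[0,0,0,0,0,0,-0.1],[0,0,0,0,0,0,-0.1],[0,0,-0.05,0,0,0,-0.1],[0,0,-0.1,0,0,0,-0.1],[0,0,-0.1,0,0,0,-0.1],[0,0,-0.05,0,0,0,-0.1],[0,0,0,0,0,0,-0.1],[0,0,0,0,0,0,-0.1]]'
python3 - <<'E'
from h import *
g=topcam('wrist','w19');t=topcam('top','t19');s=topcam('side','s19')
a=cv2.resize(g[80:320,160:480],(400,300));b=cv2.resize(s[190:355,220:440],(400,300))
cv2.imwrite('pics/fin.png',np.hstack([a,b])[:,:,::-1])
E
```

```text
time: 96.35
tcp_pos: [494.0, -136.4, 99.6]
eef_rot: [[-0.988, 0.152, 0.001], [0.152, 0.988, -0.002], [-0.002, -0.002, -1.0]]
ft_force: [-1.8, -5.1, 3.9]
opening: 10.7
gripper_force: 30.0
time: 97.98
tcp_pos: [492.6, -137.6, 99.6]
eef_rot: [[-0.021, 1.0, -0.002], [1.0, 0.021, -0.005], [-0.004, -0.002, -1.0]]
ft_force: [-4.9, -9.8, 5.4]
opening: 10.6
gripper_force: 30.0
time: 99.1
tcp_pos: [493.1, -134.8, 217.6]
eef_rot: [[-0.02, 1.0, -0.002], [1.0, 0.02, 0.001], [0.001, -0.002, -1.0]]
ft_force: [0.6, 0.1, 0.4]
opening: 40.8
gripper_force: 0.0
```

View pics/fin.png

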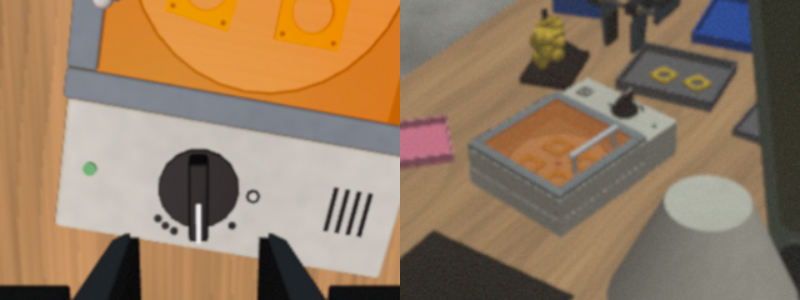

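The dial is at two dots, the lid is shut, both cured plates are in the tray and the robot is clear. Handing in.

```bash
python3 -c "
from rig import finish_job
print(finish_job())"
```

```text
the job is handed in; nothing more can be done
None
```

The job is handed in: both finished plates lie in the grey tray, all four fresh plates are flat on the turntable, the lid is shut on its stop and the dial is at two dots. I reopened the lid once, with the dial at off, to put back a plate that had been knocked partly off the turntable.

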